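# Load the live-cell imager and lock its drawer

### The arm

A 7-joint arm with a two-finger parallel gripper is mounted at the origin on a cart in front of the work surface, level with it; the furniture and walls round the work are solid. World frame = base frame: x ahead of the robot, y to its left, z up, the work surface at z = 0. Lengths are in mm, angles in rad, forces in N, time in s.
With the tool pointing down it reaches from about 400 to 875 mm from the base axis. Payload 4.4 kg.
Tool frame: the origin (TCP) lies on the centre line of the jaws, within the pads' length; the fingertips stand 19 mm ahead of it and the grasp point (between the pads) is the TCP; z points along the fingers, y is the line along which they close (so a half turn about z gives the same grasp; the last joint's range is limited). The gripper opens to 85 mm and grips with 20 to 120 N. Pads are 22 mm wide; open, the fingers measure 114 mm over their backs; the gripper's body (76 mm by 85 mm) begins 54 mm behind the grasp point. The pads swing forward as they close: fully open they stand 13 mm farther back than shut.
Start: joints at [-1.406, 0.628, 0.038, 1.517, -0.027, 0.996, -0.02], TCP at [148.667, 632.784, 250.313] pointing down, gripper open.
Joint ranges: [-3.06, 3.06], [-0.37, 2.12], [-1.25, 1.32], [0.18, 2.47], [-1.1, 4.24], [0.23, 1.98], [-2.94, 2.94]. Speed limits (rad/s): [2.57, 2.57, 3.14, 3.14, 3.14, 3.14, 3.14].

### API

Orientations are given as [roll, pitch, yaw] about the fixed x, y, z axes, in that order (R = Rz(yaw) Ry(pitch) Rx(roll)).
In Python, from cell import ctrl, viewer, silhouettes gives the robot as it stands.
- The arm moves only by the shell command python3 -m creep 'ROWS'. ROWS is JSON, a list of rows, each an object with "jaw": the gripper command: -1 is shut, 1 is fully open, values between are in proportion; "xyz": the shift along the tool's x, y, z in mm, a list of three; "angular": the turn, a rotation vector about the tool's x, y, z in rad, a list of three. In form: [{"jaw": jaw, "xyz": [tx, ty, tz], "angular": [rx, ry, rz]}, ...]. A call has 1 to 12 rows; each row is the pose to reach, as a shift and turn from the pose commanded when the call began, along the tool's axes at that moment; what a row does not reach only later rows make up. A row lasts 1/8 s, in which the tool goes at most 62.5 mm and 10.7 degrees, less where a joint would pass 70% of its speed; a pose out of reach is approached as far as the arm can. A call with a gripper value outside its range is refused whole. The fingers move at their own pace and stop on an object; the grip force is fixed at half the most. Time passes only in rows, so rows that repeat a pose let the fingers close. It gives the time, the measured TCP pose, the force, the opening and the grip force at its end, in the units of the state.
- ctrl.read_state(): the state, without advancing time (a new reading comes with each control period).
- viewer.get_image(name): name is "scene" or "side" or "wrist"; returns (picture, depth): 480x640x3 uint8, red, green, blue; 480x640 float32, mm along the optical axis (not along the pixel's ray), 0 where there is no reading.
- viewer.camera_model(name): a dict with "fx", "fy", "cx", "cy" (pixels), "T" (4x4, takes a point from camera to world coordinates). Camera axes: x right, y down, z forward; pixel columns grow to the right and rows downward; lengths in mm; the calibration is good to about 2 mm. A picture is of the moment at which its call begins: read the wrist's pose just before it. camera_model takes no time and is no camera call; for the wrist camera it gives the pose at the moment of the call.
- ctrl.finish_job(): hands the job in; it is judged then, once.
Trained networks look in the newest picture that a camera, given by its name, has taken for a name from the list of things; names that differ only in an ending like _2 or _b are one class to them, and where a whole thing is asked for, a point or a joint stands for the part that bears it (a point fixed in the world has none). Each returns a list of dicts, best first, with "score" (0 to 1); they miss things now and then, are a little off and sometimes report something else, mostly with a low value. They report only what shows in the picture. A call takes as long as a camera call. They do not tell look-alikes from the thing itself.
- silhouettes(camera, target): "pixels" (480x640 bool, what is visible of it) and "xy" ([column, row] in pixels, amid what is visible of it).
The state is a dict: "clock": time; "qpos": joint angles; "qd": joint speeds; "tau": joint torques, N m; "eef_pos": TCP position; "tool_rot": TCP orientation; "force": force on the tool from outside, world axes, zero at the start; "torque": the same for the moment, N m; "width": finger opening in mm; "gripper_force": force on a finger pad.
Only numpy, scipy, OpenCV 4.12 (cv2) and the standard library are available. Lean on these libraries where they do the work, as an engineer would, in place of code of your own. Each camera call takes 0.05 s, during which the arm holds its last target. There are 200 camera calls.

### The job

Load every culture flask lying loose on the bench into the imager and start it: slide the bolt on the imager's deck clear of the staple, pull the drawer right out, and lay each flask flat in a nest of its own, turned so that its cap points to the drawer's face and its outline drops between the guides. Then push the drawer gently and fully home, slide the bolt all the way back through the staple, and press the start button down. Move the drawer without jolts and never drag it against its bolt, and leave the blue-capped bottle, the timer, the well plate and the marker where they are.

Things in the scene. Friction and masses are not known exactly. Their poses are not given: they have to be found in the camera images.
- imager: The imager: a low white enclosure, 260 mm deep (its x), 320 mm wide (its y), 100 mm high, standing flat; fixed. Origin: centre of its underside. Its -x axis points out of the drawer side, roughly to the robot; +y is its left side seen from the robot, z up. Its top deck is 100 mm above its underside.
- drawer (a joint): How far the drawer is out, m: 0 = pushed home, 0.155 = fully out against its stop. It moves along the imager's -x, rubs with about 2 N plus 8 N per m/s, and stays where it is left; 5 mm or less of play while bolted. It carries the staple: a steel arch 18 mm wide between the left and middle nests, top 122 mm above the bench, standing on the drawer's face and reaching back 37 mm from its front.
- drawer_handle (a point): Middle of the drawer's handle, a level round steel bar 10 mm thick and 108 mm long along the imager's y, 80 mm above the bench, 45 mm in front of the drawer's face (clear gap of 40 mm behind the bar). Moves with the drawer. The face's top edge is 89 mm above the bench.
- bolt (a joint): Position of the slide bolt, m: 0 = locked, through the staple; 0.036 = fully free. It slides along the imager's +y (to the left) to free the drawer; it clears the staple from about 0.025. It rubs with about 2 N and stays where it is left. With the drawer more than 5 mm out the bolt cannot re-enter the staple.
- bolt_knob (a point): Middle of the bolt's upright black knob, 17 mm in diameter, standing from 14 mm above the deck to 45 mm above it; this point is 30 mm above the deck, on the knob's axis. Moves with the bolt. The drawer's staple stands 31 mm to the right (imager's -y) of the knob when the bolt is locked.
- start (a joint): Travel of the start button, m: 0 = up, 0.006 = fully down (about 5 N); springs back.
- start_top (a point): Middle of the top face of the start button, a round white button 26 mm in diameter in a grey collar on the right front of the imager's deck; pressed downward. Its top is 18 mm above the deck.
- nest_0 (a point): The right-hand nest of three in the drawer, 82 mm apart along y: point on the tray floor (22 mm above the bench) that lies under a seated flask's centre; moves with the drawer, axes as the imager's. Keyed to the flask's outline by grey guides 10 mm high, about 3 mm clear of the flask.
- nest_1 (a point): The middle nest of three in the drawer, 82 mm apart along y: point on the tray floor (22 mm above the bench) that lies under a seated flask's centre; moves with the drawer, axes as the imager's. A seated flask lies flat, its base towards the imager (+x), its cap towards the drawer's face, which is 80 mm in front (-x) of this point.
- nest_2 (a point): The left-hand nest of three in the drawer, 82 mm apart along y: point on the tray floor (22 mm above the bench) that lies under a seated flask's centre; moves with the drawer, axes as the imager's. Guides stand behind the flask's base, at its rear corners and along its slanted shoulders; both sides are open from x = -7 to +35 mm for fingers.
- flask_0_centre (a point): Culture flask (may be absent): clear, flat, pink inside, 51 mm wide (its x), 100 mm long with its teal cap (its y), body 24 mm thick, about 50 g, lying flat. Point at half length and width, 12 mm above its underside. y runs from cap to base: flat sides from y = 0 to +50 mm, shoulders taper to -23, cap -37 to -50 mm. Grip firmly across the width at y = +13 mm.
- flask_0_cap (a point): Middle of that flask's cap (25 mm in diameter), 44 mm from the flask's centre point and 4 mm higher.
- flask_1_centre (a point): Culture flask (may be absent): clear, flat, pink inside, 51 mm wide (its x), 100 mm long with its teal cap (its y), body 24 mm thick, about 50 g, lying flat. Point at half length and width, 12 mm above its underside. y runs from cap to base: flat sides from y = 0 to +50 mm, shoulders taper to -23, cap -37 to -50 mm. Grip firmly across the width at y = +13 mm.
- flask_1_cap (a point): Middle of that flask's cap (25 mm in diameter), 44 mm from the flask's centre point and 4 mm higher.
- flask_2_centre (a point): Culture flask (may be absent): clear, flat, pink inside, 51 mm wide (its x), 100 mm long with its teal cap (its y), body 24 mm thick, about 50 g, lying flat. Point at half length and width, 12 mm above its underside. y runs from cap to base: flat sides from y = 0 to +50 mm, shoulders taper to -23, cap -37 to -50 mm. Grip firmly across the width at y = +13 mm.
- flask_2_cap (a point): Middle of that flask's cap (25 mm in diameter), 44 mm from the flask's centre point and 4 mm higher.
- bottle_centre (a point): Bystander: glass bottle with blue cap, 56 mm diameter, 111 mm high; point at half height.
- timer_centre (a point): Bystander: white bench timer, 66 x 66 x 18 mm; point at its centre.
- plate_centre (a point): Bystander: clear 24-well plate, 128 x 85 x 14 mm; point at its centre.
- marker_centre (a point): Bystander: black marker, 135 mm long, 16 mm thick; point at its centre.
Not all that is in view belongs to the job. Leave any green or yellow look-alike of the part that bears flask_1_centre alone.

How it is judged:
By the outcome, as a careful person would: the job done as asked, in the order asked, and still so for the second after the job is handed in, with the robot touching nothing.
Of flask_0, flask_1, flask_2 only 2 to 3 are there at a start; the rules pass over those that are not, and their reading is None.
At some moment in a run one of flask_0, flask_1, flask_2 may be knocked a few centimetres aside while the robot is not near it.
Once in a run the grip may slacken for a moment while it holds something.
It also fails if it takes over 208 s, if anything falls off the work surface, if the arm or the gripper's body presses on something with over 40 N, if the wrist force passes 120 N, or if a joint passes its speed limit or range.

## Working session

There is one attempt and no reset: what is moved stays moved. The work goes in short steps, Python scripts to look and compute and a shell command to move; the robot and the scene stay as the last step left them, time stands still between calls to the robot, and variables do not carry over. Pictures are saved under pics/ and viewed, at most 14 in all, crops included, and the job is handed in when it is done.

```bash
ls; mkdir -p pics; python3 - <<'E'
from cell import ctrl, viewer, silhouettes
import cv2, numpy as np
s=ctrl.read_state(); print({k:np.round(v,3).tolist() for k,v in s.items()})
ims=[]
for n in ("scene","side"):
    p,d=viewer.get_image(n); ims.append(p); m=viewer.camera_model(n); print(n,m["fx"],m["cx"],m["cy"],np.round(m["T"],3).tolist())
    cv2.imwrite(f"pics/{n}0.png",p[:,:,::-1])
E
```

```text
pics
{'clock': 0.0, 'qpos': [-1.406, 0.629, 0.038, 1.518, -0.027, 0.996, -0.02], 'qd': [0.001, 0.0, 0.001, 0.001, -0.002, 0.0, 0.0], 'tau': [-0.0, -56.34, 1.226, -19.345, 0.011, 0.01, -0.0], 'eef_pos': [148.545, 632.203, 249.386], 'tool_rot': [-3.14, 0.0, 2.911], 'force': [0.806, 0.998, 0.222], 'torque': [-0.055, 0.007, 0.036], 'gripper_force': 0.0, 'width': 85.593}
scene 602.5543672029459 316.88020501163095 242.3411870523854 [[-0.886, -0.215, 0.411, -302.414], [-0.463, 0.362, -0.809, 1876.773], [0.025, -0.907, -0.42, 1010.534], [0.0, 0.0, 0.0, 1.0]]
side 457.2319284606385 326.5631097527401 248.3812134757842 [[-0.997, 0.041, -0.062, 651.068], [0.074, 0.431, -0.899, 1282.374], [-0.01, -0.901, -0.433, 651.362], [0.0, 0.0, 0.0, 1.0]]
```

View both.

View pics/scene0.png

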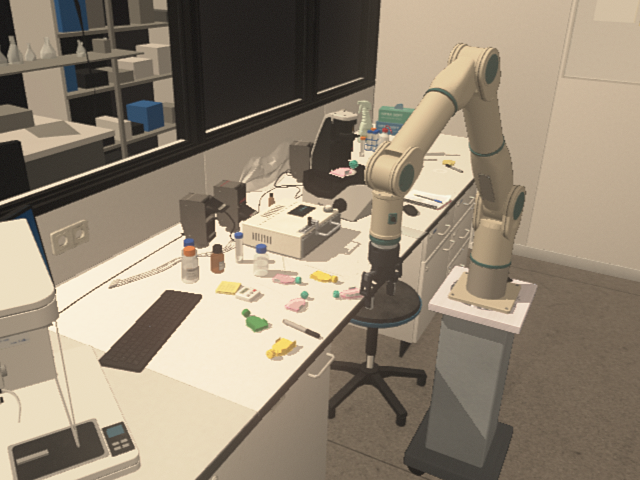

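View pics/side0.png

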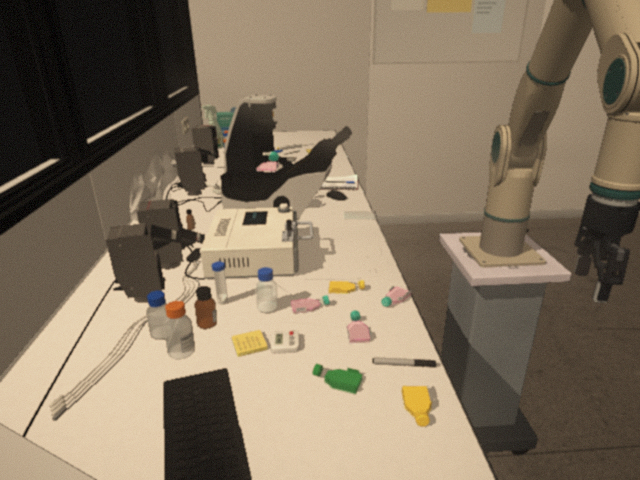

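```bash
cat > h.py <<'E'
from cell import ctrl, viewer, silhouettes
import cv2, numpy as np
from scipy.spatial.transform import Rotation as R
def ray(cam,uv,z,m=None):
    m=m or viewer.camera_model(cam); T=np.array(m["T"])
    d=T[:3,:3]@np.array([(uv[0]-m["cx"])/m["fx"],(uv[1]-m["cy"])/m["fy"],1.])
    return T[:3,3]+d*(z-T[2,3])/d[2]
def cloud(cam,depth,mask,m=None):
    m=m or viewer.camera_model(cam); T=np.array(m["T"])
    v,u=np.nonzero(mask&(depth>0)); d=depth[v,u]
    P=np.c_[(u-m["cx"])/m["fx"]*d,(v-m["cy"])/m["fy"]*d,d]
    return P@T[:3,:3].T+T[:3,3]
def proj(cam,P,m=None):
    m=m or viewer.camera_model(cam); T=np.array(m["T"]); q=T[:3,:3].T@(np.array(P)-T[:3,3])
    return np.array([m["fx"]*q[0]/q[2]+m["cx"],m["fy"]*q[1]/q[2]+m["cy"]])
E
python3 - <<'E'
from h import *
for cam in ("side","scene"):
    p,d=viewer.get_image(cam)
    for n,z in (("flask_1_centre",12),("flask_1_cap",16),("imager",None),("bolt_knob",130),("start_top",118),("drawer_handle",80),("bottle_centre",55),("timer_centre",9),("plate_centre",7),("marker_centre",8)):
        for r in silhouettes(cam,n)[:7]:
            P=cloud(cam,d,r["pixels"])
            print(cam,n,round(r["score"],2),np.round(r["xy"]),r["pixels"].sum(),"med",np.round(np.median(P,0)) if len(P) else None,"ray",np.round(ray(cam,r["xy"],z)) if z else "")
E
```

```text
side flask_1_centre 0.96 [342. 381.] 800 med [572. 563.  11.] ray [573. 572.  12.]
side flask_1_centre 0.84 [394. 295.] 373 med [399. 264.  10.] ray [402. 254.  12.]
side flask_1_centre 0.71 [347. 288.] 383 med [531. 202.  10.] ray [523. 207.  12.]
side flask_1_centre 0.71 [420. 401.] 847 med [440. 640.  10.] ray [432. 640.  12.]
side flask_1_cap 0.86 [395. 295.] 388 med [400. 262.  10.] ray [401. 262.  16.]
side flask_1_cap 0.65 [344. 378.] 846 med [573. 562.  11.] ray [569. 567.  16.]
side flask_1_cap 0.65 [420. 404.] 866 med [440. 638.  10.] ray [436. 650.  16.]
side flask_1_cap 0.55 [342. 286.] 392 med [533. 199.  10.] ray [535. 203.  16.]
side imager 0.58 [251. 241.] 6074 med [785.  68.  98.] ray 
side imager 0.43 [296. 236.] 369 med [656.  11.  84.] ray 
side bolt_knob 0.56 [290. 225.] 43 med [676.  32. 127.] ray [671.  31. 130.]
side bolt_knob 0.47 [298. 234.] 311 med [657.   5.  84.] ray [650.  94. 130.]
side drawer_handle 0.73 [293. 235.] 475 med [655.   2.  83.] ray [664. -10.  80.]
side drawer_handle 0.46 [291. 225.] 69 med [676.  30. 129.] ray [671. -91.  80.]
side bottle
[... 1084 characters left out ...]
672.  30. 123.] ray [673.  41. 130.]
scene start_top 0.29 [282. 282.] 168 med [632. 280.  11.] ray [529. 471. 118.]
scene drawer_handle 0.82 [318. 235.] 840 med [653. -14.  66.] ray [637.  24.  80.]
scene bottle_centre 0.91 [260. 261.] 450 med [726. 286.  58.] ray [732. 276.  55.]
scene bottle_centre 0.34 [348. 295.] 237 med [398. 268.  11.] ray [361. 340.  55.]
scene timer_centre 0.6 [250. 295.] 287 med [684. 437.  15.] ray [676. 430.   9.]
scene plate_centre 0.68 [412. 232.] 194 med [ 389. -359.    3.] ray [ 389. -353.    7.]
scene plate_centre 0.65 [306. 221.] 47 med [673.  32. 123.] ray [ 822. -226.    7.]
scene marker_centre 0.73 [304. 328.] 189 med [430. 526.  12.] ray [427. 515.   8.]
```

```bash
python3 - <<'E'
from h import *
for cam in ("side","scene"):
    p,d=viewer.get_image(cam)
    P=cloud(cam,d,np.ones(d.shape,bool))
    s=P[(abs(P[:,2]-100)<5)&(P[:,0]>600)&(P[:,0]<1050)&(abs(P[:,1])<300)]
    r=cv2.minAreaRect(np.percentile(s[:,:2],[0],axis=0).astype(np.float32)) if 0 else cv2.minAreaRect(s[:,:2].astype(np.float32))
    print(cam,len(s),r,np.round(cv2.boxPoints(r)))
    # front edge: for y bins min x; 
    for y in range(-180,200,40):
        q=s[abs(s[:,1]-y)<12]
        if len(q)>5: print(y,np.round(np.percentile(q[:,0],[1,5,95,99])))
    for x in range(700,960,50):
        q=s[abs(s[:,0]-x)<12]
        if len(q)>5: print("x",x,np.round(np.percentile(q[:,1],[1,5,95,99])))
    # flasks by colour
    hsv=cv2.cvtColor(p,cv2.COLOR_RGB2HSV)
    pink=((hsv[...,0]>165)|(hsv[...,0]<6))&(hsv[...,1]>45)&(hsv[...,2]>120)
    teal=(hsv[...,0]>75)&(hsv[...,0]<95)&(hsv[...,1]>80)
    for nm,mk in(("pink",pink),("teal",teal)):
        n,l,st,c=cv2.connectedComponentsWithStats(mk.astype(np.uint8))
        for i in range(1,n):
            if st[i,4]>25:
                Q=cloud(cam,d,l==i)
                if len(Q): print(nm,np.round(c[i]),st[i,4],np.round(np.median(Q,0)))
    big=cv2.resize(p[180:320,200:420] if cam=="scene" else p[190:350,180:440],None,fx=3,fy=3,interpolation=cv2.INTER_CUBIC)
    cv2.imwrite(f"pics/{cam}1.png",big[:,:,::-1])
E
```

```text
side 3507 ((823.3629150390625, -24.27294921875), (586.3104248046875, 354.5302429199219), 79.63667297363281) [[ 596. -281.]
 [ 945. -345.]
 [1050.  232.]
 [ 702.  296.]]
-180 [668. 719. 912. 919.]
-140 [666. 680. 910. 920.]
-100 [667. 679. 908. 921.]
-60 [695. 705. 913. 921.]
-20 [692. 704. 989. 997.]
20 [688. 697. 980. 990.]
60 [673. 688. 912. 922.]
100 [668. 679. 912. 923.]
140 [ 937.  937. 1033. 1033.]
x 700 [-296. -153.  107.  111.]
x 750 [-202. -182.  277.  285.]
x 800 [-197. -185.  103.  110.]
x 850 [-202. -184.  242.  246.]
x 900 [-202. -184.  106.  112.]
pink [264. 169.] 44 [ 762. -375.  189.]
pink [398. 294.] 38 [385. 247.  10.]
pink [298. 303.] 85 [659. 271.  10.]
pink [312. 305.] 70 [621. 283.  10.]
pink [361. 334.] 140 [511. 423.  10.]
teal [273. 156.] 35 [ 732. -482.  207.]
scene 1949 ((839.6748046875, -27.52972412109375), (602.3328857421875, 387.58941650390625), 81.87606048583984) [[ 605. -298.]
 [ 989. -353.]
 [1074.  243.]
 [ 690.  298.]]
-180 [662. 669. 912. 918.]
-140 [661. 671. 906. 916.]
-100 [667. 675. 910. 918.]
-60 [ 664.  671.  916. 1001.]
-20 [ 706.  721.  986. 1002.]
20 [ 665.  701.  997. 1029.]
60 [663. 678. 910. 923.]
100 [665. 671. 911. 917.]
140 [ 932.  933. 1043. 1044.]
180 [1012. 1014. 1034. 1034.]
x 700 [-297. -289.  108.  114.]
x 750 [-198. -186.  117.  286.]
x 800 [-205. -184.  110.  114.]
x 850 [-197. -190.  241.  249.]
x 900 [-200. -187.  102.  113.]
pink [386. 129.] 36 [  916. -1336.   152.]
```

View pics/side1.png

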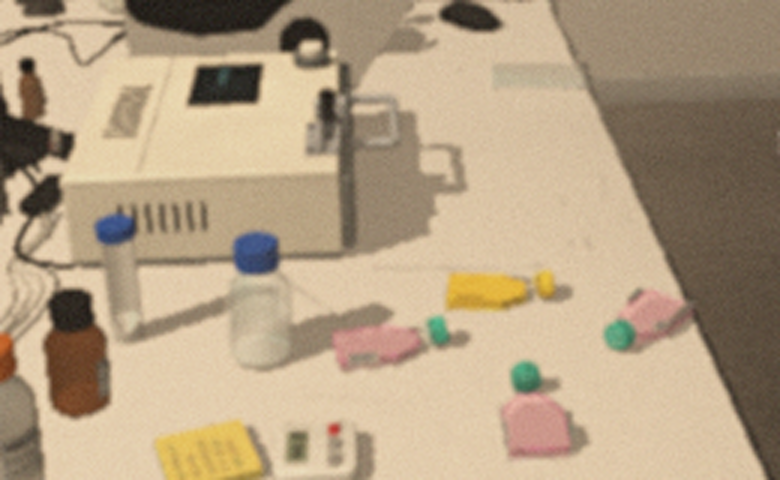

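```bash
cat > t.py <<'E'
import sys
from h import *
s=ctrl.read_state(); a=list(map(float,sys.argv[1:]))
Rt=R.from_euler("xyz",s["tool_rot"]); p=np.array(s["eef_pos"])
print("at",np.round(p,1),np.round(s["tool_rot"],3),"t",round(s["clock"],1))
for i in range(0,len(a),4):
    t=R.from_euler("xyz",[np.pi,0,a[i+3]]); q=Rt.inv().apply(np.array(a[i:i+3])-p); rv=(Rt.inv()*t).as_rotvec()
    print(a[i:i+4],"xyz",np.round(q,1).tolist(),"ang",np.round(rv,3).tolist(),"rows",round(max(np.linalg.norm(q)/62.5,np.linalg.norm(rv)/.187),1))
E
python3 t.py 600 20 330 1.571
python3 -m creep '[{"jaw":1,"xyz":[-580,-490,-80],"angular":[0,0,1.34]},{"jaw":1,"xyz":[-580,-490,-80],"angular":[0,0,1.34]},{"jaw":1,"xyz":[-580,-490,-80],"angular":[0,0,1.34]},{"jaw":1,"xyz":[-580,-490,-80],"angular":[0,0,1.34]},{"jaw":1,"xyz":[-580,-490,-80],"angular":[0,0,1.34]},{"jaw":1,"xyz":[-580,-490,-80],"angular":[0,0,1.34]},{"jaw":1,"xyz":[-580,-490,-80],"angular":[0,0,1.34]},{"jaw":1,"xyz":[-580,-490,-80],"angular":[0,0,1.34]},{"jaw":1,"xyz":[-580,-490,-80],"angular":[0,0,1.34]},{"jaw":1,"xyz":[-580,-490,-80],"angular":[0,0,1.34]},{"jaw":1,"xyz":[-580,-490,-80],"angular":[0,0,1.34]},{"jaw":1,"xyz":[-580,-490,-80],"angular":[0,0,1.34]}]'
python3 t.py 600 20 330 1.571
```

```text
at [148.7 632.8 250.3] [ 3.142 -0.     2.911] t 1.3
[600.0, 20.0, 330.0, 1.571] xyz [-579.6, -493.3, -79.7] ang [0.0, -0.0, 1.34] rows 12.2
clock: 2.8
eef_pos: [594.3, 32.4, 329.3]
tool_rot: [3.141, -0.001, 1.571]
force: [0.2, 0.5, -0.3]
width: 85.5
gripper_force: 0.0
at [594.3  32.4 329.3] [ 3.141e+00 -1.000e-03  1.571e+00] t 2.8
[600.0, 20.0, 330.0, 1.571] xyz [-12.4, 5.7, -0.7] ang [0.001, -0.001, 0.0] rows 0.2
```

```bash
cat > look.py <<'E'
import sys
from h import *
m=viewer.camera_model("wrist"); p,d=viewer.get_image("wrist")
cv2.imwrite(f"pics/{sys.argv[1]}.png",p[:,:,::-1]); np.savez(f"pics/{sys.argv[1]}.npz",p=p,d=d,T=m["T"])
print("cam",np.round(np.array(m["T"])[:3],2).tolist(),m["fx"])
zs=dict(bolt_knob=130,start_top=118,drawer_handle=80,flask_1_centre=12,flask_1_cap=16)
for n in sys.argv[2:]:
    n,_,z=n.partition(":"); z=float(z or zs[n])
    for r in silhouettes("wrist",n)[:5]:
        P=cloud("wrist",d,r["pixels"],m)
        v,u=np.nonzero(r["pixels"])
        print(n,round(r["score"],2),np.round(r["xy"]),"box",u.min(),u.max(),v.min(),v.max(),"med",np.round(np.median(P,0),1) if len(P) else None,"ray",np.round(ray("wrist",r["xy"],z,m),1))
E
python3 look.py w1 bolt_knob start_top drawer_handle
```

```text
cam [[1.0, -0.0, 0.0, 594.49], [0.0, -0.96, -0.27, 101.52], [0.0, 0.27, -0.96, 453.6]] 350.45552762224366
bolt_knob 0.95 [396. 218.] box 389 413 190 261 med [671.4  27.5 119.1] ray [669.2  26.1 130. ]
bolt_knob 0.3 [444.   1.] box 432 457 0 4 med [733.6 242.4  12.2] ray [696.3 205.8 130. ]
bolt_knob 0.26 [403. 383.] box 391 415 372 395 med [ 690.4 -166.4  122. ] ray [ 687.5 -158.7  130. ]
start_top 0.57 [404. 380.] box 392 414 371 395 med [ 690.7 -165.8  122.1] ray [ 691.7 -164.8  118. ]
drawer_handle 0.72 [366. 254.] box 323 411 129 391 med [651.4 -16.3  86.1] ray [649.7 -27.2  80. ]
drawer_handle 0.71 [131.   9.] box 97 161 0 38 med [386.5 233.3  10.9] ray [420.2 214.9  80. ]
```

View pics/w1.png

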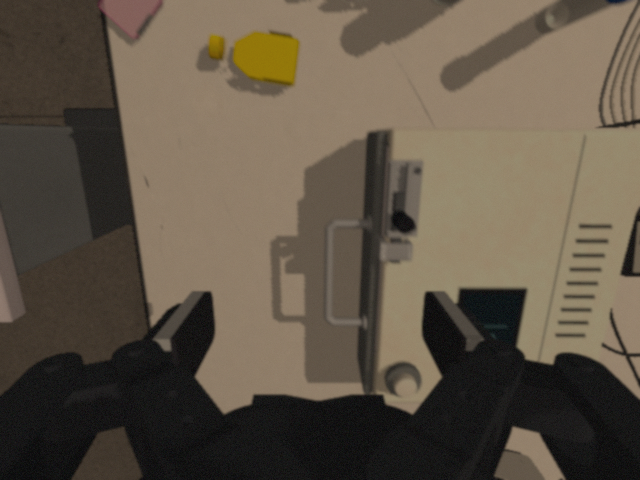

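```bash
python3 - <<'E'
from h import *
f=np.load("pics/w1.npz"); m=dict(viewer.camera_model("wrist")); m["T"]=f["T"]
for n,uv,z in (("handle top",(331,222),80),("handle bot",(329,322),80),("knob top",(403,222),145),("staple",(396,251),122),("deck left edge a",(391,130),100),("deck left edge b",(635,130),100),("face top l",(371,132),89),("face top r",(362,388),89),("start",(403,380),118),("plate L",(391,161),112),("plate L end",(391,235),112)):
    print(n,np.round(ray("wrist",uv,z,m),1))
P=cloud("wrist",f["d"],np.ones((480,640),bool),m)
s=P[(P[:,2]>70)&(P[:,2]<92)&(P[:,0]<640)&(P[:,0]>590)&(abs(P[:,1]+45)<48)]
print(len(s),np.median(s,0),np.polyfit(s[:,1],s[:,0],1))
s=P[(P[:,2]>137)&(P[:,2]<155)&(abs(P[:,0]-672)<30)&(abs(P[:,1]-30)<30)]; print(len(s),np.median(s,0) if len(s) else 0)
s=P[(P[:,2]>94)&(P[:,2]<105)&(P[:,0]>720)&(P[:,0]<860)&(P[:,1]>60)]
ed=[(x,s[abs(s[:,0]-x)<8][:,1].max()) for x in range(725,860,10)]; ed=np.array(ed);print("left edge slope",np.polyfit(ed[:,0],ed[:,1],1), ed[:3])
E
python3 t.py 600 20 330 1.571
```

```text
handle top [609.4   9.8  80. ]
handle bot [ 608.2 -112.9   80. ]
knob top [672.   25.8 145. ]
staple [672.8  -9.6 122. ]
deck left edge a [665.6 106.3 100. ]
deck left edge b [901.9 106.3 100. ]
face top l [648.  104.5  89. ]
face top r [ 649.5 -199.    89. ]
start [ 691.  -164.4  118. ]
plate L [664.9  77.7 112. ]
plate L end [669.1   4.1 112. ]
698 [605.14306471 -41.79545663  84.78142603] [4.45321088e-03 6.05326171e+02]
299 [672.36031023  25.19962977 145.00408404]
left edge slope [   0.56814515 -324.48554287] [[725.         109.15496134]
 [735.         109.16136963]
 [745.         109.16136963]]
at [593.4  32.4 328.7] [-3.141  0.     1.568] t 3.0
[600.0, 20.0, 330.0, 1.571] xyz [-12.4, 6.6, -1.3] ang [-0.0, 0.0, -0.003] rows 0.2
```

```bash
python3 -m creep '[{"jaw":0,"xyz":[-7,50,40],"angular":[0,0,0]},{"jaw":0,"xyz":[-7,78,90],"angular":[0,0,0]},{"jaw":0,"xyz":[-7,78,120],"angular":[0,0,0]},{"jaw":0,"xyz":[-7,78,130],"angular":[0,0,0]},{"jaw":0,"xyz":[-7,78,130],"angular":[0,0,0]}]'
python3 look.py w2 bolt_knob
```

```text
clock: 3.62
eef_pos: [670.8, 28.2, 199.1]
tool_rot: [-3.141, -0.001, 1.572]
force: [-0.3, -0.2, 0.3]
width: 42.9
gripper_force: 0.0
cam [[1.0, 0.0, 0.0, 670.99], [0.0, -0.96, -0.27, 97.31], [0.0, 0.27, -0.96, 323.43]] 350.45552762224366
bolt_knob 0.77 [321. 256.] box 307 337 213 322 med [673.3  30.3 124.7] ray [672.7  29.2 130. ]
```

View pics/w2.png

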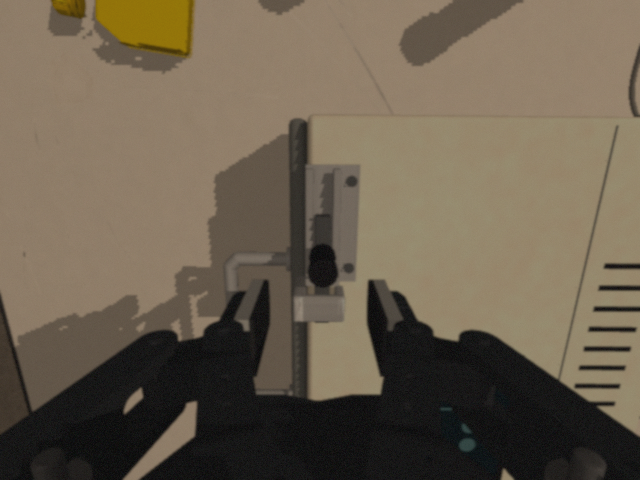

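```bash
python3 -m creep '[{"jaw":0,"xyz":[0,1.5,30],"angular":[0,0,0]},{"jaw":0,"xyz":[0,1.5,55],"angular":[0,0,0]},{"jaw":0,"xyz":[0,1.5,62],"angular":[0,0,0]},{"jaw":-0.5,"xyz":[0,1.5,62],"angular":[0,0,0]},{"jaw":-0.7,"xyz":[0,1.5,62],"angular":[0,0,0]},{"jaw":-1,"xyz":[0,1.5,62],"angular":[0,0,0]},{"jaw":-1,"xyz":[0,1.5,62],"angular":[0,0,0]},{"jaw":-1,"xyz":[0,1.5,62],"angular":[0,0,0]}]'
```

```text
clock: 4.72
eef_pos: [673.3, 26.8, 138.6]
tool_rot: [3.14, -0.0, 1.571]
force: [-2.5, 0.6, 5.5]
width: 13.8
gripper_force: 58.5
```

```bash
python3 -m creep '[{"jaw":-1,"xyz":[6,0,0],"angular":[0,0,0]},{"jaw":-1,"xyz":[12,0,0],"angular":[0,0,0]},{"jaw":-1,"xyz":[18,0,0],"angular":[0,0,0]},{"jaw":-1,"xyz":[24,0,0],"angular":[0,0,0]},{"jaw":-1,"xyz":[30,0,0],"angular":[0,0,0]},{"jaw":-1,"xyz":[35,0,0],"angular":[0,0,0]},{"jaw":-1,"xyz":[37,0,0],"angular":[0,0,0]},{"jaw":-1,"xyz":[37,0,0],"angular":[0,0,0]}]'
```

```text
clock: 5.72
eef_pos: [673.6, 60.6, 138.7]
tool_rot: [3.139, 0.004, 1.569]
force: [-1.7, -4.8, 6.0]
width: 14.2
gripper_force: 58.4
```

```bash
python3 -m creep '[{"jaw":0,"xyz":[36,0,0],"angular":[0,0,0]},{"jaw":0,"xyz":[36,0,0],"angular":[0,0,0]},{"jaw":0,"xyz":[36,0,-40],"angular":[0,0,0]},{"jaw":0,"xyz":[36,0,-80],"angular":[0,0,0]},{"jaw":-0.1,"xyz":[0,-30,-80],"angular":[0,0,0]},{"jaw":-0.1,"xyz":[-50,-60,-80],"angular":[0,0,0]},{"jaw":-0.1,"xyz":[-80,-67,-80],"angular":[0,0,0]},{"jaw":-0.1,"xyz":[-80,-67,-80],"angular":[0,0,0]}]'
python3 look.py w3 bolt_knob drawer_handle; python3 - <<'E'
from h import *
f=np.load("pics/w3.npz"); m=dict(viewer.camera_model("wrist")); m["T"]=f["T"]
P=cloud("wrist",f["d"],np.ones((480,640),bool),m)
s=P[(P[:,2]>70)&(P[:,2]<92)&(P[:,0]<635)&(P[:,0]>590)&(P[:,1]<-10)&(P[:,1]>-90)]
print(len(s),np.median(s,0))
E
```

```text
clock: 6.72
eef_pos: [605.2, -20.5, 218.0]
tool_rot: [3.14, 0.002, 1.565]
force: [0.0, -0.5, -0.0]
width: 38.4
gripper_force: 0.0
cam [[1.0, -0.01, 0.0, 605.79], [-0.01, -0.96, -0.28, 48.86], [0.0, 0.28, -0.96, 342.07]] 350.45552762224366
bolt_knob 0.9 [426. 122.] box 411 458 75 193 med [671.7  54.2 114.8] ray [668.9  55.3 130. ]
drawer_handle 0.82 [380. 210.] box 310 443 39 395 med [651.4  -2.1  85.6] ray [653.2  -7.4  80. ]
1171 [605.2371361  -47.773808    84.90655338]
```

View pics/w3.png

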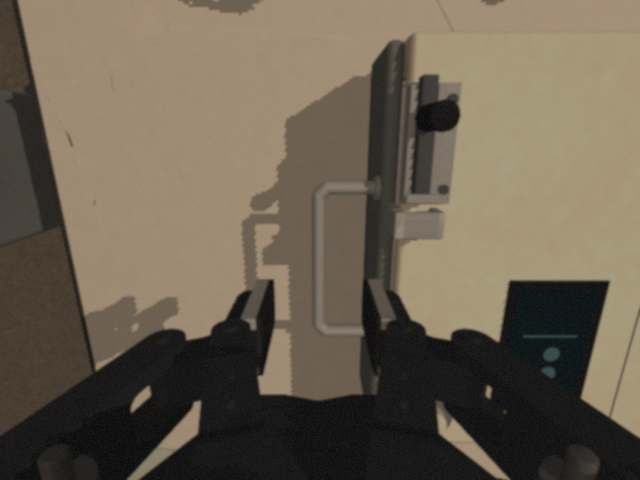

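```bash
python3 -m creep '[{"jaw":-0.1,"xyz":[-20,0,40],"angular":[0,0,0]},{"jaw":-0.1,"xyz":[-35,0,90],"angular":[0,0,0]},{"jaw":-0.1,"xyz":[-35,0,120],"angular":[0,0,0]},{"jaw":-0.1,"xyz":[-35,0,136],"angular":[0,0,0]},{"jaw":-0.1,"xyz":[-35,0,136],"angular":[0,0,0]},{"jaw":-0.5,"xyz":[-35,0,136],"angular":[0,0,0]},{"jaw":-0.7,"xyz":[-35,0,136],"angular":[0,0,0]},{"jaw":-0.85,"xyz":[-35,0,136],"angular":[0,0,0]},{"jaw":-1,"xyz":[-35,0,136],"angular":[0,0,0]},{"jaw":-1,"xyz":[-35,0,136],"angular":[0,0,0]}]'
```

```text
clock: 8.12
eef_pos: [605.8, -50.9, 82.2]
tool_rot: [3.141, -0.001, 1.571]
force: [-2.1, 0.5, 5.5]
width: 7.6
gripper_force: 58.5
```

```bash
python3 -m creep '[{"jaw":-1,"xyz":[0,-2,0],"angular":[0,0,0]},{"jaw":-1,"xyz":[0,-6,0],"angular":[0,0,0]},{"jaw":-1,"xyz":[0,-12,0],"angular":[0,0,0]},{"jaw":-1,"xyz":[0,-20,0],"angular":[0,0,0]},{"jaw":-1,"xyz":[0,-28,0],"angular":[0,0,0]},{"jaw":-1,"xyz":[0,-36,0],"angular":[0,0,0]},{"jaw":-1,"xyz":[0,-44,0],"angular":[0,0,0]},{"jaw":-1,"xyz":[0,-52,0],"angular":[0,0,0]},{"jaw":-1,"xyz":[0,-60,0],"angular":[0,0,0]},{"jaw":-1,"xyz":[0,-68,0],"angular":[0,0,0]},{"jaw":-1,"xyz":[0,-76,0],"angular":[0,0,0]},{"jaw":-1,"xyz":[0,-84,0],"angular":[0,0,0]}]'
```

```text
clock: 9.62
eef_pos: [523.5, -50.4, 82.2]
tool_rot: [3.137, -0.001, 1.571]
force: [2.3, 2.5, 7.9]
width: 7.7
gripper_force: 59.1
```

```bash
python3 -m creep '[{"jaw":-1,"xyz":[0,-8,0],"angular":[0,0,0]},{"jaw":-1,"xyz":[0,-16,0],"angular":[0,0,0]},{"jaw":-1,"xyz":[0,-24,0],"angular":[0,0,0]},{"jaw":-1,"xyz":[0,-32,0],"angular":[0,0,0]},{"jaw":-1,"xyz":[0,-40,0],"angular":[0,0,0]},{"jaw":-1,"xyz":[0,-48,0],"angular":[0,0,0]},{"jaw":-1,"xyz":[0,-55,0],"angular":[0,0,0]},{"jaw":-1,"xyz":[0,-61,0],"angular":[0,0,0]},{"jaw":-1,"xyz":[0,-65,0],"angular":[0,0,0]},{"jaw":-1,"xyz":[0,-68,0],"angular":[0,0,0]},{"jaw":-1,"xyz":[0,-70,0],"angular":[0,0,0]},{"jaw":-1,"xyz":[0,-71,0],"angular":[0,0,0]}]'
```

```text
clock: 11.12
eef_pos: [452.3, -49.9, 82.1]
tool_rot: [3.138, -0.002, 1.572]
force: [2.8, 4.2, 11.1]
width: 7.7
gripper_force: 59.6
```

```bash
python3 -m creep '[{"jaw":-1,"xyz":[0,-0.7,0],"angular":[0,0,0]},{"jaw":-1,"xyz":[0,-1.4,0],"angular":[0,0,0]},{"jaw":-1,"xyz":[0,-2,0],"angular":[0,0,0]},{"jaw":-1,"xyz":[0,-2,0],"angular":[0,0,0]}]'
```

```text
clock: 11.62
eef_pos: [450.7, -49.9, 82.1]
tool_rot: [3.137, -0.001, 1.572]
force: [2.5, 4.7, 11.1]
width: 7.5
gripper_force: 59.4
```

```bash
python3 -m creep '[{"jaw":-1,"xyz":[0,-0.7,0],"angular":[0,0,0]},{"jaw":-1,"xyz":[0,-1.4,0],"angular":[0,0,0]},{"jaw":-1,"xyz":[0,-1.4,0],"angular":[0,0,0]}]'
```

```text
clock: 12.0
eef_pos: [450.7, -49.9, 82.1]
tool_rot: [3.135, -0.001, 1.572]
force: [6.0, 5.1, 8.4]
width: 7.8
gripper_force: 59.2
```

```bash
python3 -m creep '[{"jaw":-0.1,"xyz":[0,0,0],"angular":[0,0,0]},{"jaw":-0.1,"xyz":[0,0,0],"angular":[0,0,0]},{"jaw":-0.1,"xyz":[0,0,0],"angular":[0,0,0]},{"jaw":0,"xyz":[0,0,-40],"angular":[0,0,0]},{"jaw":0.5,"xyz":[0,0,-90],"angular":[0,0,0]},{"jaw":1,"xyz":[10,40,-140],"angular":[0,0,0]},{"jaw":1,"xyz":[20,80,-190],"angular":[0,0,0]},{"jaw":1,"xyz":[30,120,-220],"angular":[0,0,0]},{"jaw":1,"xyz":[30,120,-220],"angular":[0,0,0]},{"jaw":1,"xyz":[30,120,-220],"angular":[0,0,0]}]'
python3 look.py w4 drawer_handle bolt_knob flask_1_centre
```

```text
clock: 13.25
eef_pos: [565.8, -21.5, 299.8]
tool_rot: [-3.139, 0.0, 1.57]
force: [0.9, 0.8, 0.6]
width: 85.3
gripper_force: 0.0
cam [[1.0, -0.0, -0.0, 566.56], [-0.0, -0.96, -0.27, 47.69], [-0.0, 0.27, -0.96, 424.04]] 350.45552762224366
drawer_handle 0.73 [326. 208.] box 196 429 63 370 med [575.3 -28.5  23.1] ray [573.4 -22.7  80. ]
bolt_knob 0.79 [446. 124.] box 433 470 91 178 med [671.3  54.  114.8] ray [668.1  56.  130. ]
flask_1_centre 0.59 [290.   7.] box 253 320 0 25 med [539.9 172.6  11.3] ray [537.  174.7  12. ]
```

View pics/w4.png

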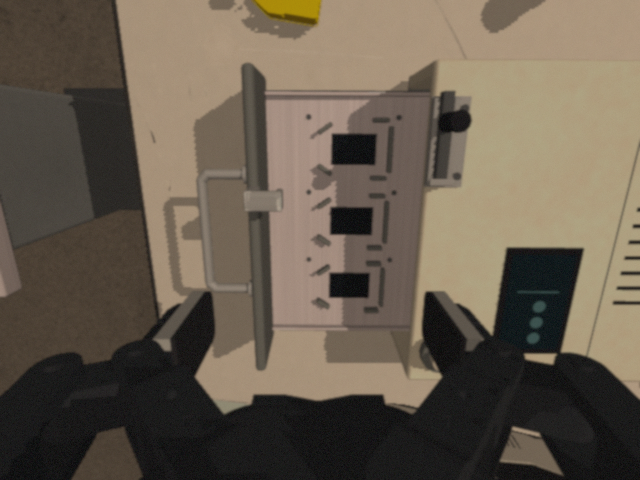

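```bash
python3 - <<'E'
from h import *
f=np.load("pics/w4.npz"); m=dict(viewer.camera_model("wrist")); m["T"]=f["T"]
for n,pts in (("n2",[(381,120),(377,178),(322,129),(320,170),(390,150)]),("n1",[(377,195),(373,248),(320,203),(320,240),(385,221)]),("n0",[(373,263),(371,310),(320,269),(320,303),(381,287)])):
    q=np.array([ray("wrist",p,30,m)[:2] for p in pts]); print(n,np.round(q,1).tolist(),"ymid",q[:2,1].mean(),q[2:4,1].mean(),"x",q[4,0])
# rail edges
for p in [(265,93),(430,93),(272,327),(410,327)]: print(np.round(ray("wrist",p,40,m),1))
E
python3 t.py 519 450 260 1.571 580 330 300 1.571
```

```text
n2 [[633.1, 62.8], [631.7, 1.2], [570.1, 53.7], [568.0, 10.1], [644.5, 31.6]] ymid 32.01603795640149 31.87876633484474 x 644.49437708458
n1 [[632.5, -17.9], [630.7, -81.0], [568.0, -27.1], [568.0, -71.1], [643.1, -48.2]] ymid -49.478019613446385 -49.106008106823694 x 643.1356805756154
n0 [[631.4, -99.9], [631.6, -162.2], [568.0, -107.6], [568.1, -152.6], [642.5, -131.1]] ymid -131.02052210913223 -130.06243135532873 x 642.516271243043
[511.7  88.8  40. ]
[680.2  88.6  40. ]
[ 508.9 -180.1   40. ]
[ 678.9 -180.    40. ]
at [565.9 -21.6 300. ] [-3.139 -0.     1.57 ] t 13.4
[519.0, 450.0, 260.0, 1.571] xyz [471.5, -47.4, 40.1] ang [-0.002, -0.0, -0.001] rows 7.6
[580.0, 330.0, 300.0, 1.571] xyz [351.6, 13.7, -0.0] ang [-0.002, -0.0, -0.001] rows 5.6
```

```bash
python3 - <<'E'
from h import *
f=np.load("pics/w4.npz"); m=dict(viewer.camera_model("wrist")); m["T"]=f["T"]
# rectify plane z=31 : x 500..700 , y 90..-190 ; 2.8 px/mm, image right=+x, up=+y
k=2.8; x0,y0=500,90
X,Y=np.meshgrid(np.arange(0,200*k)/k+x0, y0-np.arange(0,190*k)/k)
T=f["T"]; q=np.stack([X-T[0,3],Y-T[1,3],np.full_like(X,31-T[2,3])],-1)@T[:3,:3]
u=(m["fx"]*q[...,0]/q[...,2]+m["cx"]).astype(np.float32); v=(m["fy"]*q[...,1]/q[...,2]+m["cy"]).astype(np.float32)
im=cv2.remap(f["p"],u,v,cv2.INTER_CUBIC)
for x in range(500,700,20): cv2.line(im,(int((x-x0)*k),0),(int((x-x0)*k),6 if x%100 else 14),(255,0,0),1); cv2.putText(im,str(x),(int((x-x0)*k),25),0,.35,(255,0,0))
cv2.imwrite("pics/rect.png",im[:,:,::-1]); print(im.shape)
P=cloud("wrist",f["d"],np.ones((480,640),bool),m)
s=P[(P[:,2]>80)&(P[:,2]<97)&(P[:,0]>470)&(P[:,0]<530)&(P[:,1]<-70)&(P[:,1]>-160)]; print("face top x",np.percentile(s[:,0],[2,10,50,90,98]),np.median(s[:,2]))
E
```

```text
(532, 560, 3)
face top x [472.33899883 483.23536134 500.83005245 506.81667435 507.47247742] 88.54415618576394
```

View pics/rect.png

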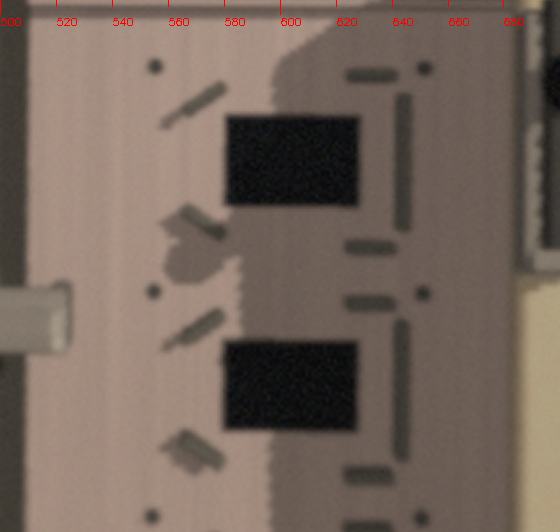

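```bash
python3 -m creep '[{"jaw":1,"xyz":[255,-45,0],"angular":[0,0,0]},{"jaw":1,"xyz":[255,-45,0],"angular":[0,0,0]},{"jaw":1,"xyz":[255,-45,0],"angular":[0,0,0]},{"jaw":1,"xyz":[255,-45,0],"angular":[0,0,0]},{"jaw":1,"xyz":[255,-45,0],"angular":[0,0,0]},{"jaw":1,"xyz":[255,-45,0],"angular":[0,0,0]}]'
python3 look.py w5 flask_1_centre flask_1_cap
cat > fl.py <<'E'
import sys
from h import *
def flasks(name):
    f=np.load(f"pics/{name}.npz"); m=dict(viewer.camera_model("wrist")); m["T"]=f["T"]
    hsv=cv2.cvtColor(f["p"],cv2.COLOR_RGB2HSV); H,S,V=[hsv[...,i].astype(int) for i in range(3)]
    teal=(H>70)&(H<100)&(S>90)&(V>30); pink=((H>168)|(H<5))&(S>50)&(V>70)
    def comps(mk,a):
        mk=cv2.morphologyEx(mk.astype(np.uint8),cv2.MORPH_OPEN,np.ones((3,3),np.uint8)); mk=cv2.morphologyEx(mk,cv2.MORPH_CLOSE,np.ones((9,9),np.uint8))
        n,l,st,c=cv2.connectedComponentsWithStats(mk); return [(c[i],st[i,4],l==i) for i in range(1,n) if st[i,4]>a]
    caps=[ray("wrist",c,18,m)[:2] for c,a,_ in comps(teal,60)]
    for c,a,mk in comps(pink,300):
        v,u=np.nonzero(mk); P=np.array([ray("wrist",(x,y),20,m)[:2] for x,y in zip(u,v)],np.float32)
        r=cv2.minAreaRect(P); print("pink",np.round(c),a,"ray",np.round(P.mean(0),1),"rect",np.round(r[0],1),np.round(r[1],1),round(r[2],1))
        for k in caps:
            w=k-np.array(r[0])
            if np.linalg.norm(w)<80:
                # side directions from rect, choose closest to cap dir
                a0=np.arctan2(w[1],w[0]); c_=[np.deg2rad(r[2])+i*np.pi/2 for i in range(-2,4)]
                b=min(c_,key=lambda t:abs((t-a0+np.pi)%(2*np.pi)-np.pi))
                print("   cap",np.round(k,1),"dist",round(np.linalg.norm(w),1),"angle cap",round(a0,3),"rect",round((b+np.pi)%(2*np.pi)-np.pi,3))
flasks(sys.argv[1])
E
python3 fl.py w5
```

```text
clock: 14.2
eef_pos: [521.7, 233.7, 300.4]
tool_rot: [-3.141, 0.001, 1.572]
force: [-0.3, -0.7, 0.4]
width: 85.4
gripper_force: 0.0
cam [[1.0, 0.0, 0.0, 522.11], [0.0, -0.96, -0.27, 302.91], [-0.0, 0.27, -0.96, 424.6]] 350.45552762224366
flask_1_centre 0.8 [214. 175.] box 173 246 135 215 med [395.1 253.7  11.1] ray [400.2 257.4  12. ]
flask_1_centre 0.63 [322. 228.] box 275 357 209 252 med [530.9 193.7  11.3] ray [527.4 193.5  12. ]
flask_1_cap 0.91 [210. 179.] box 173 246 135 214 med [395.1 253.9  11.1] ray [396.6 253.   16. ]
flask_1_cap 0.82 [323. 226.] box 275 358 208 253 med [530.9 194.   11.3] ray [528.6 197.   16. ]
flask_1_cap 0.57 [362. 354.] box 260 440 294 412 med [579.7  28.5  23. ] ray [582.   19.8  16. ]
pink [306.  48.] 769 ray [509.6 388.8] rect [515.8 398.1] [71.2 45.4] 88.8
   cap [517.  347.5] dist 50.7 angle cap -1.546 rect -1.592
pink [407. 149.] 672 ray [622.5 287.1] rect [625.1 288.4] [72.1 24.4] 38.1
   cap [584.4 268.9] dist 45.1 angle cap -2.696 rect -2.477
```

View pics/w5.png

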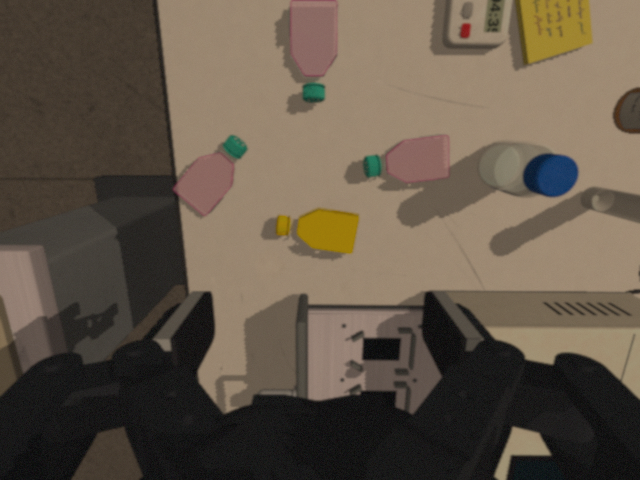

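```bash
python3 - <<'E'
from h import *
f=np.load("pics/w5.npz"); m=dict(viewer.camera_model("wrist")); m["T"]=f["T"]
hsv=cv2.cvtColor(f["p"],cv2.COLOR_RGB2HSV)
for uv in ((205,183),(315,30),(420,160)): print(hsv[uv[1],uv[0]])
for n,cap,b1,b2 in (("A",(235,147),(174,189),(205,214)),("C",(373,166),(449,136),(449,179)),("B",(314,92),(291,1),(337,1))):
    c=ray("wrist",cap,16,m)[:2]; p,q=[ray("wrist",b,z,m)[:2] for b,z in ((b1,20),(b2,20))]; b=(p+q)/2
    d=c-b; L=np.linalg.norm(d); e=d/L
    print(n,"cap",np.round(c,1),"base",np.round(b,1),"L(94)",round(L,1),"width",round(np.linalg.norm(p-q),1),"yaw",round(np.arctan2(e[1],e[0]),3),"centre via cap",np.round(c-44*e,1),"via base",np.round(b+50*e,1),"grasp",np.round(c-57*e,1))
E
python3 t.py 390 250 140 0.8
```

```text
[  4  78 140]
[  5  72 138]
[  4  82 140]
A cap [428.2 289.2] base [372.1 227.3] L(94) 83.5 width 44.5 yaw 0.835 centre via cap [398.7 256.6] via base [405.7 264.4] grasp [390. 247.]
C cap [585.3 268.1] base [670.2 277.6] L(94) 85.4 width 47.8 yaw -3.031 centre via cap [629.1 273. ] via base [620.5 272. ] grasp [642.  274.4]
B cap [517.8 347.3] base [518.  432.3] L(94) 85.1 width 46.4 yaw -1.574 centre via cap [517.9 391.3] via base [517.9 382.3] grasp [518.  404.3]
at [522.8 231.3 301. ] [3.141e+00 1.000e-03 1.567e+00] t 14.3
[390.0, 250.0, 140.0, 0.8] xyz [18.4, -132.9, 160.9] ang [0.001, 0.001, 0.767] rows 4.1
```

```bash
python3 -m creep '[{"jaw":1,"xyz":[18,-130,160],"angular":[0,0,0.76]},{"jaw":1,"xyz":[18,-130,160],"angular":[0,0,0.76]},{"jaw":1,"xyz":[18,-130,160],"angular":[0,0,0.76]},{"jaw":1,"xyz":[18,-130,160],"angular":[0,0,0.76]},{"jaw":1,"xyz":[18,-130,160],"angular":[0,0,0.76]},{"jaw":1,"xyz":[18,-130,160],"angular":[0,0,0.76]}]'
python3 look.py w6 flask_1_centre flask_1_cap; python3 fl.py w6
```

```text
clock: 15.1
eef_pos: [394.4, 251.3, 141.9]
tool_rot: [3.14, -0.002, 0.812]
force: [0.2, -0.2, 0.7]
width: 85.2
gripper_force: 0.0
cam [[0.73, -0.66, -0.18, 442.15], [-0.69, -0.7, -0.2, 301.31], [0.0, 0.27, -0.96, 266.3]] 350.45552762224366
flask_1_centre 0.9 [508. 162.] box 433 574 105 225 med [530.5 194.9  11.3] ray [528.5 194.2  12. ]
flask_1_centre 0.61 [315. 226.] box 282 348 149 278 med [395.6 254.7  11.3] ray [396.7 255.6  12. ]
flask_1_cap 0.78 [511. 164.] box 434 575 104 225 med [530.6 194.8  11.3] ray [528.  194.1  16. ]
flask_1_cap 0.65 [313. 229.] box 282 349 149 278 med [395.7 254.6  11.2] ray [394.1 255.6  16. ]
pink [317. 193.] 325 ray [415.2 273.6] rect [414.1 273. ] [13.  33.6] 42.5
   cap [427.9 289.8] dist 21.7 angle cap 0.884 rect 0.742
pink [317. 256.] 769 ray [382.6 238.8] rect [387.5 246.2] [53.2 48.2] 46.4
   cap [427.9 289.8] dist 59.4 angle cap 0.822 rect 0.81
```

View pics/w6.png

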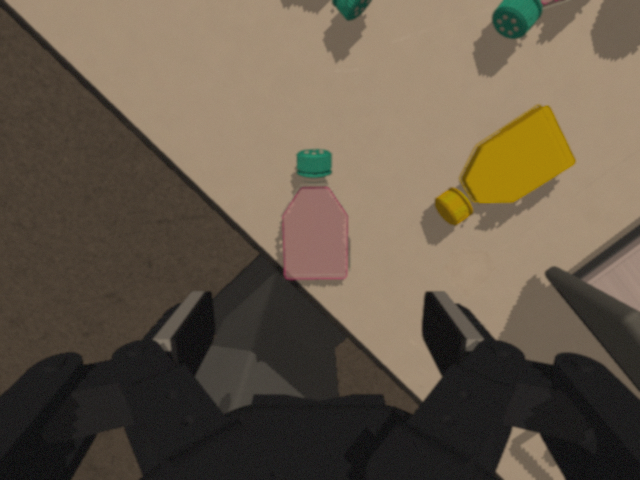

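```bash
cat > fit.py <<'E'
# fit flask outline: python3 fit.py name x y yaw(cap dir)  -> from network silhouette nearest given pos
import sys
from h import *
from scipy.optimize import least_squares
name=sys.argv[1]; x0=np.array(list(map(float,sys.argv[2:5])))
m=viewer.camera_model("wrist"); p,d=viewer.get_image("wrist"); np.savez(f"pics/{name}.npz",p=p,d=d,T=m["T"]); cv2.imwrite(f"pics/{name}.png",p[:,:,::-1])
hsv=cv2.cvtColor(p,cv2.COLOR_RGB2HSV); H,S,V=[hsv[...,i].astype(int) for i in range(3)]
mk=((((H>=168)|(H<=8))&(S>45)&(V>60))|((H>70)&(H<100)&(S>80))).astype(np.uint8)
q=proj("wrist",[*x0[:2],20],m); 
v,u=np.nonzero(mk); P=np.array([ray("wrist",(a,b),20,m)[:2] for a,b in zip(u,v)])
k=np.linalg.norm(P-x0[:2],axis=1)<65; sel=np.zeros_like(mk); sel[v[k],u[k]]=1
sel=cv2.morphologyEx(sel,cv2.MORPH_CLOSE,np.ones((7,7),np.uint8)); print("area",sel.sum())
# model: body prism (z 0..24) + neck/cap; local: X across, Y cap->base
body=[(-25.5,50),(25.5,50),(25.5,0),(12,-23),(-12,-23),(-25.5,0)]
cap=[(-12.5,-37),(12.5,-37),(12.5,-50),(-12.5,-50)]
def render(t):
    e=np.array([np.cos(t[2]),np.sin(t[2])]); n=np.array([-e[1],e[0]]); im=np.zeros(mk.shape,np.uint8)
    for poly,zs in ((body,(2,22)),(cap,(6,26)),([(-10,-20),(10,-20),(10,-40),(-10,-40)],(8,24))):
        pts=np.array([proj("wrist",[*(t[:2]+X*n-Y*e),z],m) for X,Y in poly for z in zs],np.float32)
        cv2.fillConvexPoly(im,np.round(cv2.convexHull(pts)*16).astype(np.int32),1,shift=4)
    return im
sg=cv2.GaussianBlur(sel.astype(np.float32),(0,0),2)
def cost(t): return float(((cv2.GaussianBlur(render(t).astype(np.float32),(0,0),2)-sg)**2).sum())
from scipy.optimize import minimize
best=min((minimize(cost,x0+np.array([dx,dy,0]),method="Nelder-Mead",options=dict(initial_simplex=x0+np.array([[dx,dy,0],[dx+6,dy,0],[dx,dy+6,0],[dx,dy,.15]]))) for dx in(-4,4) for dy in(-4,4)),key=lambda r:r.fun)
t=best.x; e=np.array([np.cos(t[2]),np.sin(t[2])]); g=t[:2]-13*e
r=render(t); print("centre",np.round(t,3),"cost",round(best.fun,1),"IoU",round((r&sel).sum()/(r|sel).sum(),3),"grasp",np.round(g,1))
s=ctrl.read_state(); Rt=R.from_euler("xyz",s["tool_rot"]); pp=np.array(s["eef_pos"])
yaw=t[2]+(np.pi if len(sys.argv)>5 else 0)
print("at",np.round(pp,1),np.round(s["tool_rot"],3),"move xy at this height:",np.round(Rt.inv().apply([*(g-pp[:2]),0]),1),"rotvec",np.round((Rt.inv()*R.from_euler("xyz",[np.pi,0,yaw])).as_rotvec(),3))
E
python3 fit.py w7 400 258 0.82
```

```text
area 6505
centre [401.242 260.796   0.814] cost 613.4 IoU 0.835 grasp [392.3 251.3]
at [393.6 251.8 141.7] [ 3.141e+00 -2.000e-03  8.110e-01] move xy at this height: [-1.2 -0.6 -0. ] rotvec [ 0.    -0.002 -0.003]
```

```bash
python3 - <<'E'
from h import *
f=np.load("pics/w7.npz"); m=dict(viewer.camera_model("wrist")); m["T"]=f["T"]; t=np.array([401.242,260.796,.814]); e=np.array([np.cos(t[2]),np.sin(t[2])]);n=np.array([-e[1],e[0]])
for l,uv,zs in (("cap end",(314,149),(4,16,28)),("cap near",(314,177),(4,16,28)),("base",(316,279),(2,12,22,24)),("base dark pts",(316,273),(22,24)),("left",(283,245),(12,22)),("right",(349,245),(12,22))):
    print(l,[np.round([(ray("wrist",uv,z,m)[:2]-t[:2])@e,(ray("wrist",uv,z,m)[:2]-t[:2])@n],1).tolist() for z in zs])
P=cloud("wrist",f["d"],np.ones((480,640),bool),m); L=np.c_[(P[:,:2]-t[:2])@e,(P[:,:2]-t[:2])@n,P[:,2]]
s=L[(abs(L[:,1])<15)&(abs(L[:,0])<80)&(L[:,2]>-5)]
for a in range(-70,70,5):
    q=s[(s[:,0]>=a)&(s[:,0]<a+5)]; print(a,len(q),np.round(np.percentile(q[:,2],[10,50,90]),0) if len(q) else "")
E
```

```text
cap end [[48.5, 1.1], [48.9, 1.0], [49.3, 0.9]]
cap near [[28.2, 1.3], [29.6, 1.1], [30.9, 1.0]]
base [[-54.3, 0.2], [-50.0, 0.1], [-45.8, 0.1], [-44.9, 0.1]]
base dark pts [[-41.0, 0.1], [-40.2, 0.0]]
left [[-22.1, 25.1], [-19.0, 24.0]]
right [[-22.3, -25.1], [-19.1, -24.2]]
-70 182 [-0.  0.  2.]
-65 202 [-0.  1.  1.]
-60 203 [-0.  1.  1.]
-55 26 [0. 1. 2.]
-50 227 [10. 11. 12.]
-45 232 [10. 11. 12.]
-40 235 [10. 11. 12.]
-35 243 [10. 11. 12.]
-30 235 [10. 11. 12.]
-25 243 [10. 11. 12.]
-20 249 [10. 11. 12.]
-15 238 [10. 11. 12.]
-10 263 [10. 11. 12.]
-5 9704 [198. 208. 216.]
0 1018 [ 11. 209. 217.]
5 3950 [216. 222. 225.]
10 267 [10. 11. 12.]
15 287 [ 2. 11. 12.]
20 327 [ 0.  1. 12.]
25 185 [-0.  1.  2.]
30 248 [ 1. 24. 27.]
35 277 [10. 26. 28.]
40 304 [17. 27. 29.]
45 352 [ 0. 14. 26.]
50 284 [-0.  1.  2.]
55 291 [-0.  1.  2.]
60 291 [-0.  1.  2.]
65 297 [-0.  1.  2.]
```

```bash
python3 -m creep '[{"jaw":1,"xyz":[-1,-0.5,50],"angular":[0,0,0]},{"jaw":1,"xyz":[-1,-0.5,95],"angular":[0,0,0]},{"jaw":1,"xyz":[-1,-0.5,115],"angular":[0,0,0]},{"jaw":0.8,"xyz":[-1,-0.5,121],"angular":[0,0,0]},{"jaw":0.4,"xyz":[-1,-0.5,121],"angular":[0,0,0]},{"jaw":0.1,"xyz":[-1,-0.5,121],"angular":[0,0,0]},{"jaw":-0.2,"xyz":[-1,-0.5,121],"angular":[0,0,0]},{"jaw":-1,"xyz":[-1,-0.5,121],"angular":[0,0,0]},{"jaw":-1,"xyz":[-1,-0.5,121],"angular":[0,0,0]}]'
python3 t.py 601 -131 150 3.1416
```

```text
clock: 16.42
eef_pos: [391.9, 251.9, 21.1]
tool_rot: [3.141, -0.002, 0.811]
force: [-0.2, -0.7, 7.5]
width: 49.5
gripper_force: 62.8
at [391.9 251.9  21.1] [ 3.141e+00 -2.000e-03  8.110e-01] t 16.4
[601.0, -131.0, 150.0, 3.1416] xyz [-133.3, 415.4, -129.0] ang [0.003, -0.0, -2.33] rows 12.5
```

```bash
python3 -m creep '[{"jaw":-1,"xyz":[0,0,-30],"angular":[0,0,0]},{"jaw":-1,"xyz":[0,0,-80],"angular":[0,0,0]},{"jaw":-1,"xyz":[0,0,-130],"angular":[0,0,0]},{"jaw":-1,"xyz":[0,0,-170],"angular":[0,0,0]},{"jaw":-1,"xyz":[-8,26,-170],"angular":[0,0,-0.15]},{"jaw":-1,"xyz":[-20,62,-170],"angular":[0,0,-0.32]},{"jaw":-1,"xyz":[-35,105,-170],"angular":[0,0,-0.5]},{"jaw":-1,"xyz":[-50,150,-170],"angular":[0,0,-0.68]},{"jaw":-1,"xyz":[-65,195,-170],"angular":[0,0,-0.86]},{"jaw":-1,"xyz":[-80,240,-170],"angular":[0,0,-1.04]},{"jaw":-1,"xyz":[-90,280,-170],"angular":[0,0,-1.22]},{"jaw":-1,"xyz":[-100,310,-170],"angular":[0,0,-1.4]}]'
python3 t.py 601 -131 190 3.1416
```

```text
clock: 17.92
eef_pos: [547.8, -36.5, 190.5]
tool_rot: [3.141, 0.001, 2.215]
force: [0.4, -0.8, -0.9]
width: 49.9
gripper_force: 62.5
at [547.8 -36.5 190.5] [3.141e+00 1.000e-03 2.215e+00] t 17.9
[601.0, -131.0, 190.0, 3.1416] xyz [-107.5, -14.3, 0.6] ang [-0.0, 0.001, -0.926] rows 5.0
```

```bash
python3 -m creep '[{"jaw":-1,"xyz":[-30,-4,0],"angular":[0,0,-0.18]},{"jaw":-1,"xyz":[-60,-8,0],"angular":[0,0,-0.36]},{"jaw":-1,"xyz":[-85,-11,0],"angular":[0,0,-0.54]},{"jaw":-1,"xyz":[-100,-13,0],"angular":[0,0,-0.72]},{"jaw":-1,"xyz":[-107,-14,0],"angular":[0,0,-0.88]},{"jaw":-1,"xyz":[-107,-14,0],"angular":[0,0,-0.926]},{"jaw":-1,"xyz":[-107,-14,0],"angular":[0,0,-0.926]}]'
python3 look.py w8
python3 t.py 601 -131 47 3.1416
```

```text
clock: 18.8
eef_pos: [599.4, -128.3, 190.0]
tool_rot: [3.141, -0.0, 3.135]
force: [0.1, -0.2, -0.2]
width: 49.3
gripper_force: 62.5
cam [[0.01, 0.96, 0.27, 530.3], [1.0, -0.01, -0.0, -128.12], [0.0, 0.27, -0.96, 314.32]] 350.45552762224366
at [ 599.4 -128.1  190. ] [ 3.141 -0.     3.136] t 18.9
[601.0, -131.0, 47.0, 3.1416] xyz [-1.6, -2.9, 143.0] ang [0.0, -0.0, -0.006] rows 2.3
```

View pics/w8.png

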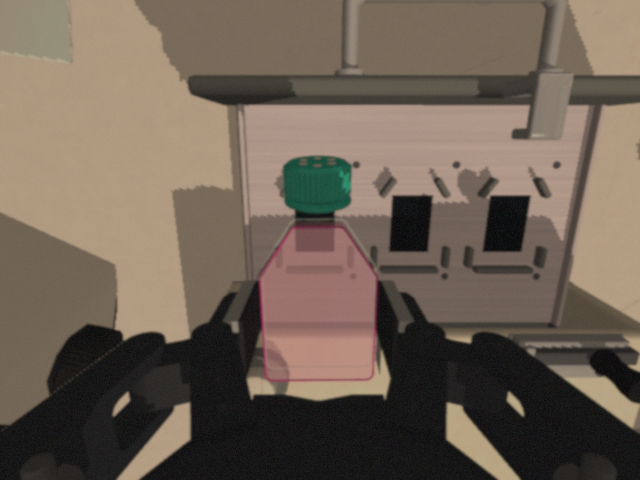

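```bash
python3 - <<'E'
from h import *
f=np.load("pics/w8.npz"); m=dict(viewer.camera_model("wrist")); m["T"]=f["T"]
r=lambda uv,z: np.round(ray("wrist",uv,z,m)[:2],1)
print("n1 corners",r((375,257),31),r((446,257),31),"n2",r((468,257),31),r((541,257),31),"rear",r((408,269),31),r((502,269),31),"n0 rear?",r((314,269),31))
print("sh n1",r((388,186),31),r((441,187),31),"n2",r((488,187),31),r((542,187),31))
z=190-21
print("held cap far end",r((317,160),z+16),"cap near",r((317,213),z+8),"base",r((320,380),z+12),"sides",r((261,290),z+12),r((378,290),z+12))
P=cloud("wrist",f["d"],np.ones((480,640),bool),m)
s=P[(abs(P[:,1]+128)<12)&(P[:,2]>160)&(P[:,2]<215)&(P[:,0]>500)]
for a in range(530,660,5):
    q=s[(s[:,0]>=a)&(s[:,0]<a+5)]; print(a,len(q),np.round(np.median(q[:,2])) if len(q) else "",end=";")
E
```

```text
n1 corners [631.4 -79.9] [631.8 -19.1] n2 [ 6.319e+02 -2.000e-01] [632.3  62.3] rear [642.6 -50.9] [643.1  30.4] n0 rear? [ 642.  -132.2]
sh n1 [570.6 -71.7] [571.7 -28.7] n2 [572.    9.3] [572.3  53. ]
held cap far end [ 539.1 -128.5] cap near [ 560.5 -128.7] base [ 636.2 -127.9] sides [ 592.  -152.1] [ 592.4 -103.6]
530 0 ;535 425 184.0;540 1080 195.0;545 938 196.0;550 906 194.0;555 154 195.0;560 150 171.0;565 930 180.0;570 704 180.0;575 686 180.0;580 662 180.0;585 659 180.0;590 630 180.0;595 611 180.0;600 603 180.0;605 578 180.0;610 580 180.0;615 538 180.0;620 535 180.0;625 528 180.0;630 505 180.0;635 216 180.0;640 0 ;645 0 ;650 0 ;655 0 ;
```

```bash
python3 -m creep '[{"jaw":-1,"xyz":[-1.5,-3,45],"angular":[0,0,-0.006]},{"jaw":-1,"xyz":[-1.5,-3,90],"angular":[0,0,-0.006]},{"jaw":-1,"xyz":[-1.5,-3,120],"angular":[0,0,-0.006]},{"jaw":-1,"xyz":[-1.5,-3,133],"angular":[0,0,-0.006]},{"jaw":-1,"xyz":[-1.5,-3,139],"angular":[0,0,-0.006]},{"jaw":-1,"xyz":[-1.5,-3,143],"angular":[0,0,-0.006]},{"jaw":-1,"xyz":[-1.5,-3,146],"angular":[0,0,-0.006]},{"jaw":-1,"xyz":[-1.5,-3,146],"angular":[0,0,-0.006]}]'
```

```text
clock: 19.85
eef_pos: [601.5, -131.9, 44.3]
tool_rot: [-3.141, 0.001, -3.141]
force: [-0.4, -0.4, -0.7]
width: 49.4
gripper_force: 62.5
```

```bash
python3 -m creep '[{"jaw":-1,"xyz":[0,0.5,0.8],"angular":[0,0,0]},{"jaw":-1,"xyz":[0,0.5,1.3],"angular":[0,0,0]},{"jaw":0.3,"xyz":[0,0.5,1.3],"angular":[0,0,0]},{"jaw":0.45,"xyz":[0,0.5,1.3],"angular":[0,0,0]},{"jaw":0.45,"xyz":[0,0.5,1.3],"angular":[0,0,0]},{"jaw":0.45,"xyz":[0,0.5,-20],"angular":[0,0,0]},{"jaw":0.45,"xyz":[0,0.5,-60],"angular":[0,0,0]},{"jaw":0.8,"xyz":[0,0.5,-110],"angular":[0,0,0]},{"jaw":1,"xyz":[0,0.5,-145],"angular":[0,0,0]},{"jaw":1,"xyz":[0,0.5,-145],"angular":[0,0,0]}]'
python3 fit.py w9 588 -131 3.1416; python3 look.py w9b flask_1_cap:38 | tail -3;  python3 - <<'E'
from h import *
f=np.load("pics/w9.npz"); m=dict(viewer.camera_model("wrist")); m["T"]=f["T"]
P=cloud("wrist",f["d"],np.ones((480,640),bool),m)
s=P[(abs(P[:,1]+131)<14)&(P[:,0]>500)&(P[:,0]<660)&(P[:,2]<100)]
for a in range(530,655,5):
    q=s[(s[:,0]>=a)&(s[:,0]<a+5)]; print(a,np.round(np.median(q[:,2])) if len(q) else "",end=";")
E
python3 t.py 625 275 190 3.1416
```

```text
clock: 21.1
eef_pos: [603.2, -131.7, 192.1]
tool_rot: [-3.14, 0.006, -3.141]
force: [0.5, -0.1, -0.1]
width: 85.5
gripper_force: 0.0
area 6311
centre [ 592.614 -132.165    3.139] cost 499.4 IoU 0.815 grasp [ 605.6 -132.2]
at [ 601.8 -131.4  190.1] [-3.141e+00  2.000e-03 -3.140e+00] move xy at this height: [-3.8 -0.8  0. ] rotvec [-0.     0.002  0.003]
cam [[-0.0, 0.96, 0.28, 532.4], [1.0, 0.0, -0.0, -131.72], [-0.0, 0.28, -0.96, 314.19]] 350.45552762224366
flask_1_cap 0.84 [316. 218.] box 288 348 144 263 med [ 598.4 -132.5   33.4] ray [ 597.8 -133.    38. ]
530 23.0;535 23.0;540 42.0;545 49.0;550 48.0;555 46.0;560 23.0;565 24.0;570 33.0;575 33.0;580 33.0;585 33.0;590 33.0;595 33.0;600 33.0;605 33.0;610 33.0;615 33.0;620 33.0;625 33.0;630 33.0;635 33.0;640 32.0;645 23.0;650 23.0;at [ 600.4 -131.1  187.9] [ 3.141e+00 -2.000e-03 -3.140e+00] t 21.2
[625.0, 275.0, 190.0, 3.1416] xyz [-25.1, 406.1, -2.0] ang [0.0, -0.002, 0.001] rows 6.5
```

```bash
python3 -m creep '[{"jaw":1,"xyz":[-36,405,0],"angular":[0,0,-0.11]},{"jaw":1,"xyz":[-36,405,0],"angular":[0,0,-0.11]},{"jaw":1,"xyz":[-36,405,0],"angular":[0,0,-0.11]},{"jaw":1,"xyz":[-36,405,0],"angular":[0,0,-0.11]},{"jaw":1,"xyz":[-36,405,0],"angular":[0,0,-0.11]},{"jaw":1,"xyz":[-36,405,0],"angular":[0,0,-0.11]},{"jaw":1,"xyz":[-36,405,10],"angular":[0,0,-0.11]},{"jaw":1,"xyz":[-36,405,45],"angular":[0,0,-0.11]},{"jaw":1,"xyz":[-36,405,45],"angular":[0,0,-0.11]}]'
python3 fit.py w10 625 272 -3.03
```

```text
clock: 22.38
eef_pos: [633.5, 272.7, 139.2]
tool_rot: [-3.138, -0.009, -3.03]
force: [0.4, -0.9, 0.8]
width: 85.9
gripper_force: 0.0
area 6614
centre [622.839 273.276  -3.025] cost 631.4 IoU 0.835 grasp [635.8 274.8]
at [635.3 272.6 141.4] [-3.139 -0.005 -3.031] move xy at this height: [-0.7  2.1 -0. ] rotvec [-0.002 -0.005 -0.006]
```

```bash
python3 -m creep '[{"jaw":1,"xyz":[-1,1.5,50],"angular":[0,0,0]},{"jaw":1,"xyz":[-1,1.5,95],"angular":[0,0,0]},{"jaw":1,"xyz":[-1,1.5,115],"angular":[0,0,0]},{"jaw":0.8,"xyz":[-1,1.5,120],"angular":[0,0,0]},{"jaw":0.4,"xyz":[-1,1.5,120],"angular":[0,0,0]},{"jaw":0.1,"xyz":[-1,1.5,120],"angular":[0,0,0]},{"jaw":-0.2,"xyz":[-1,1.5,120],"angular":[0,0,0]},{"jaw":-1,"xyz":[-1,1.5,120],"angular":[0,0,0]},{"jaw":-1,"xyz":[-1,1.5,120],"angular":[0,0,0]}]'
python3 t.py 601 32 190 3.1416
```

```text
clock: 23.55
eef_pos: [639.2, 276.0, 26.3]
tool_rot: [3.14, 0.004, -3.031]
force: [-0.6, -0.7, 6.9]
width: 49.0
gripper_force: 63.4
at [639.2 276.   26.3] [ 3.14   0.004 -3.031] t 23.6
[601.0, 32.0, 190.0, 3.1416] xyz [64.3, -238.1, -164.2] ang [0.001, 0.004, 0.111] rows 4.7
```

```bash
python3 -m creep '[{"jaw":-1,"xyz":[0,0,-30],"angular":[0,0,0]},{"jaw":-1,"xyz":[0,0,-80],"angular":[0,0,0]},{"jaw":-1,"xyz":[0,0,-130],"angular":[0,0,0]},{"jaw":-1,"xyz":[0,0,-165],"angular":[0,0,0]},{"jaw":-1,"xyz":[8,-25,-165],"angular":[0,0,0.02]},{"jaw":-1,"xyz":[22,-75,-165],"angular":[0,0,0.06]},{"jaw":-1,"xyz":[38,-130,-165],"angular":[0,0,0.09]},{"jaw":-1,"xyz":[52,-185,-165],"angular":[0,0,0.11]},{"jaw":-1,"xyz":[62,-225,-165],"angular":[0,0,0.11]},{"jaw":-1,"xyz":[64,-238,-165],"angular":[0,0,0.11]},{"jaw":-1,"xyz":[64,-238,-165],"angular":[0,0,0.11]},{"jaw":-1,"xyz":[64,-238,-165],"angular":[0,0,0.11]}]'
cat > held.py <<'E'
import sys
from h import *
s0=ctrl.read_state(); m=viewer.camera_model("wrist"); p,d=viewer.get_image("wrist"); cv2.imwrite(f"pics/{sys.argv[1]}.png",p[:,:,::-1])
t=np.array(s0["eef_pos"]); e=R.from_euler("xyz",s0["tool_rot"]).as_matrix()[:2,:2]
P=cloud("wrist",d,np.ones(d.shape,bool),m); L=np.c_[(P[:,:2]-t[:2])@e,P[:,2]-t[2]]
s=L[(abs(L[:,1])<12)&(L[:,2]>-40)&(L[:,2]<30)&(abs(L[:,0])<90)]
print("tcp",np.round(t,1),np.round(s0["tool_rot"],3),"w",round(s0["width"],1))
for a in range(-60,80,2):
    q=s[(s[:,0]>=a)&(s[:,0]<a+2)]; print(a,np.round(np.median(q[:,2])) if len(q)>20 else "-",end="; ")
hsv=cv2.cvtColor(p,cv2.COLOR_RGB2HSV); H,S=hsv[...,0],hsv[...,1]
for nm,mk in (("teal",(H>70)&(H<100)&(S>80)),("pink",((H>=168)|(H<=8))&(S>60))):
    v,u=np.nonzero(mk); n,l,st,c=cv2.connectedComponentsWithStats(mk.astype(np.uint8)); i=1+st[1:,4].argmax(); print("\n",nm,np.round(c[i]),st[i],end="")
E
python3 held.py w11; python3 t.py 601 32 190 3.1416
```

```text
clock: 25.05
eef_pos: [600.7, 34.4, 189.0]
tool_rot: [3.14, 0.001, -3.138]
force: [-0.4, -0.2, -0.7]
width: 49.3
gripper_force: 62.6
tcp [600.7  34.4 189. ] [ 3.140e+00  1.000e-03 -3.138e+00] w 49.3
-60 -; -58 -; -56 -; -54 -; -52 -; -50 -; -48 -; -46 -; -44 -; -42 -; -40 -; -38 -; -36 -; -34 -15.0; -32 -15.0; -30 -15.0; -28 -15.0; -26 -15.0; -24 -15.0; -22 -15.0; -20 -15.0; -18 -15.0; -16 -15.0; -14 -15.0; -12 -15.0; -10 -15.0; -8 -15.0; -6 -15.0; -4 -15.0; -2 -15.0; 0 -15.0; 2 -15.0; 4 -15.0; 6 -15.0; 8 -15.0; 10 -15.0; 12 -15.0; 14 -15.0; 16 -15.0; 18 -15.0; 20 -15.0; 22 -15.0; 24 -15.0; 26 -15.0; 28 -15.0; 30 -15.0; 32 -15.0; 34 -15.0; 36 -16.0; 38 -24.0; 40 -; 42 -2.0; 44 -; 46 0.0; 48 -2.0; 50 -0.0; 52 1.0; 54 1.0; 56 1.0; 58 1.0; 60 1.0; 62 -5.0; 64 -14.0; 66 -; 68 -; 70 -; 72 -; 74 -; 76 -; 78 -; 
 teal [317. 174.] [ 286  146   64   57 3014]
 pink [318. 294.] [  258   210   120   160 16267]at [600.6  34.4 188.9] [ 3.14   0.    -3.137] t 25.1
[601.0, 32.0, 190.0, 3.1416] xyz [-0.4, -2.4, -1.1] ang [0.002, 0.0, 0.004] rows 0.0
```

```bash
python3 -m creep '[{"jaw":-1,"xyz":[-2.5,-2.5,45],"angular":[0,0,0.004]},{"jaw":-1,"xyz":[-2.5,-2.5,85],"angular":[0,0,0.004]},{"jaw":-1,"xyz":[-2.5,-2.5,115],"angular":[0,0,0.004]},{"jaw":-1,"xyz":[-2.5,-2.5,126],"angular":[0,0,0.004]},{"jaw":-1,"xyz":[-2.5,-2.5,132],"angular":[0,0,0.004]},{"jaw":-1,"xyz":[-2.5,-2.5,137],"angular":[0,0,0.004]},{"jaw":-1,"xyz":[-2.5,-2.5,139.5],"angular":[0,0,0.004]},{"jaw":-1,"xyz":[-2.5,-2.5,139.5],"angular":[0,0,0.004]}]'
```

```text
clock: 26.1
eef_pos: [603.5, 29.5, 49.9]
tool_rot: [3.141, 0.002, 3.139]
force: [1.4, 0.2, -1.1]
width: 49.1
gripper_force: 62.6
```

```bash
python3 -m creep '[{"jaw":-1,"xyz":[0,1.5,0.8],"angular":[0,0,0]},{"jaw":-1,"xyz":[0,1.5,1.5],"angular":[0,0,0]},{"jaw":0.3,"xyz":[0,1.5,1.5],"angular":[0,0,0]},{"jaw":0.45,"xyz":[0,1.5,1.5],"angular":[0,0,0]},{"jaw":0.45,"xyz":[0,1.5,1.5],"angular":[0,0,0]},{"jaw":0.45,"xyz":[0,1.5,-20],"angular":[0,0,0]},{"jaw":0.45,"xyz":[0,1.5,-60],"angular":[0,0,0]},{"jaw":0.8,"xyz":[0,1.5,-110],"angular":[0,0,0]},{"jaw":1,"xyz":[0,1.5,-145],"angular":[0,0,0]},{"jaw":1,"xyz":[0,1.5,-145],"angular":[0,0,0]}]'
python3 look.py w12 flask_1_cap:38|tail -2; python3 - <<'E'
from h import *
f=np.load("pics/w12.npz"); m=dict(viewer.camera_model("wrist")); m["T"]=f["T"]
P=cloud("wrist",f["d"],np.ones((480,640),bool),m)
for y in (32,-131):
  for off in (-18,0,18):
    s=P[(abs(P[:,1]-y-off)<8)&(P[:,0]>500)&(P[:,0]<660)&(P[:,2]<100)]
    print(y+off,[(a,int(np.median(q[:,2]))) for a in range(530,655,8) for q in [s[(s[:,0]>=a)&(s[:,0]<a+8)]] if len(q)>10])
E
python3 t.py 518 405 190 1.571
```

```text
clock: 27.35
eef_pos: [604.9, 30.8, 197.6]
tool_rot: [3.141, 0.006, 3.139]
force: [0.4, 0.5, -0.4]
width: 85.4
gripper_force: 0.0
flask_1_cap 0.63 [509. 124.] box 462 548 45 174 med [529.8 189.7  11.4] ray [529.4 177.9  38. ]
flask_1_cap 0.45 [318. 208.] box 288 348 136 254 med [595.8  30.1  33.3] ray [594.9  30.8  38. ]
14 [(530, 22), (538, 22), (546, 23), (554, 22), (562, 23), (570, 32), (578, 33), (586, 33), (594, 33), (602, 33), (610, 33), (618, 33), (626, 33), (634, 31), (642, 32), (650, 22)]
32 [(530, 22), (538, 48), (546, 49), (554, 24), (562, 32), (570, 33), (578, 33), (586, 33), (594, 33), (602, 33), (610, 33), (618, 33), (626, 33), (634, 29), (642, 32), (650, 22)]
50 [(530, 22), (538, 22), (546, 22), (554, 22), (562, 23), (570, 32), (578, 32), (586, 32), (594, 33), (602, 33), (610, 33), (618, 33), (626, 33), (634, 27), (642, 32), (650, 22)]
-149 [(530, 22), (538, 22), (546, 46), (554, 22), (562, 26), (570, 32), (578, 33), (586, 33), (594, 33), (602, 33), (610, 33), (618, 33), (626, 33), (634, 32), (642, 32), (650, 22)]
-131 [(530, 22), (538, 40), (546, 48), (554, 44), (562, 23), (570, 33), (578, 33), (586, 33), (594, 33), (602, 33), (610, 33), (618, 33), (626, 33), (634, 33), (642, 32), (650, 22)]
-113 [(530, 22), (538, 22), (546, 22), (554, 22), (562, 24), (570, 31), (578, 31), (586, 32), (594, 32), (602, 33), (610, 33), (618, 33), (626, 33), (634, 32), (642, 29), (650, 22)]
at [602.5  30.7 194.2] [-3.142 -0.     3.139] t 27.4
[518.0, 405.0, 190.0, 1.571] xyz [85.6, 374.1, 4.2] ang [-0.0, -0.0, 1.568] rows 8.4
```

View pics/w12.png

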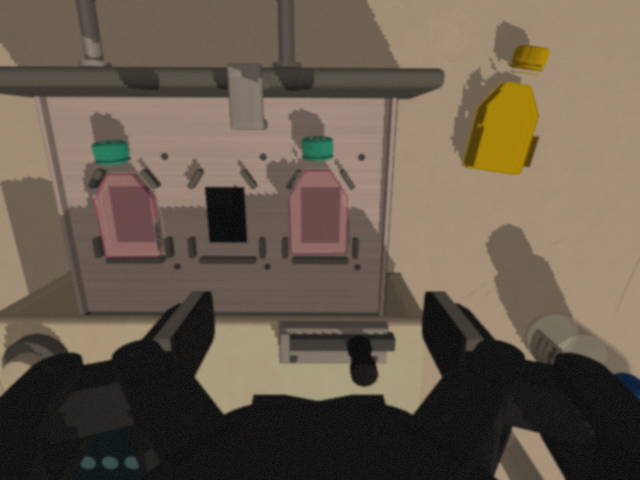

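```bash
python3 -m creep '[{"jaw":1,"xyz":[85,370,0],"angular":[0,0,1.568]},{"jaw":1,"xyz":[85,370,0],"angular":[0,0,1.568]},{"jaw":1,"xyz":[85,370,0],"angular":[0,0,1.568]},{"jaw":1,"xyz":[85,370,0],"angular":[0,0,1.568]},{"jaw":1,"xyz":[85,370,0],"angular":[0,0,1.568]},{"jaw":1,"xyz":[85,370,0],"angular":[0,0,1.568]},{"jaw":1,"xyz":[85,370,0],"angular":[0,0,1.568]},{"jaw":1,"xyz":[85,370,20],"angular":[0,0,1.568]},{"jaw":1,"xyz":[85,370,50],"angular":[0,0,1.568]},{"jaw":1,"xyz":[85,370,50],"angular":[0,0,1.568]},{"jaw":1,"xyz":[85,370,50],"angular":[0,0,1.568]}]'
python3 look.py w13 flask_1_centre flask_1_cap; python3 fit.py w14 518 387 -1.574 flip
```

```text
clock: 28.82
eef_pos: [519.1, 400.8, 144.3]
tool_rot: [-3.141, 0.001, 1.572]
force: [-0.4, 0.2, 0.7]
width: 85.3
gripper_force: 0.0
cam [[1.0, 0.0, 0.0, 519.35], [0.0, -0.96, -0.27, 469.96], [0.0, 0.27, -0.96, 268.49]] 350.45552762224366
flask_1_centre 0.68 [411.  18.] box 330 496 0 49 med [582.3 542.4  11.5] ray [579.9 542.3  12. ]
flask_1_cap 0.89 [413.  12.] box 331 496 0 47 med [582.2 542.7  11.6] ray [579.9 544.5  16. ]
area 6314
centre [516.677 387.739  -1.574] cost 628.3 IoU 0.831 grasp [516.7 400.7]
at [519.6 401.2 145.5] [ 3.140e+00 -1.000e-03  1.571e+00] move xy at this height: [-0.4 -2.8 -0. ] rotvec [ 0.001 -0.001  0.003]
```

```bash
python3 -m creep '[{"jaw":1,"xyz":[0,-2.5,50],"angular":[0,0,0]},{"jaw":1,"xyz":[0,-2.5,95],"angular":[0,0,0]},{"jaw":1,"xyz":[0,-2.5,117],"angular":[0,0,0]},{"jaw":0.8,"xyz":[0,-2.5,123],"angular":[0,0,0]},{"jaw":0.4,"xyz":[0,-2.5,123],"angular":[0,0,0]},{"jaw":0.1,"xyz":[0,-2.5,123],"angular":[0,0,0]},{"jaw":-0.2,"xyz":[0,-2.5,123],"angular":[0,0,0]},{"jaw":-1,"xyz":[0,-2.5,123],"angular":[0,0,0]},{"jaw":-1,"xyz":[0,-2.5,123],"angular":[0,0,0]}]'
python3 t.py 601 -50 190 0
```

```text
clock: 30.15
eef_pos: [517.8, 401.7, 23.4]
tool_rot: [3.139, -0.002, 1.571]
force: [1.4, -0.7, 5.9]
width: 49.0
gripper_force: 63.5
at [517.8 401.7  23.4] [ 3.139e+00 -2.000e-03  1.571e+00] t 30.1
[601.0, -50.0, 190.0, 0.0] xyz [-451.3, 83.7, -167.3] ang [0.001, -0.004, 1.571] rows 8.4
```

```bash
python3 -m creep '[{"jaw":-1,"xyz":[0,0,-30],"angular":[0,0,0]},{"jaw":-1,"xyz":[0,0,-80],"angular":[0,0,0]},{"jaw":-1,"xyz":[0,0,-130],"angular":[0,0,0]},{"jaw":-1,"xyz":[0,0,-168],"angular":[0,0,0]},{"jaw":-1,"xyz":[-25,5,-168],"angular":[0,0,0.1]},{"jaw":-1,"xyz":[-70,13,-168],"angular":[0,0,0.25]},{"jaw":-1,"xyz":[-120,22,-168],"angular":[0,0,0.42]},{"jaw":-1,"xyz":[-170,32,-168],"angular":[0,0,0.6]},{"jaw":-1,"xyz":[-220,41,-168],"angular":[0,0,0.78]},{"jaw":-1,"xyz":[-270,50,-168],"angular":[0,0,0.96]},{"jaw":-1,"xyz":[-320,60,-168],"angular":[0,0,1.14]},{"jaw":-1,"xyz":[-370,70,-168],"angular":[0,0,1.3]}]'
python3 t.py 601 -50 190 0
```

```text
clock: 31.65
eef_pos: [586.7, 29.8, 190.0]
tool_rot: [-3.141, -0.001, 0.266]
force: [0.3, 0.7, -1.6]
width: 49.5
gripper_force: 62.7
at [586.7  29.8 190. ] [-3.141e+00 -1.000e-03  2.660e-01] t 31.6
[601.0, -50.0, 190.0, 0.0] xyz [-7.1, 80.8, -0.1] ang [-0.001, -0.001, 0.266] rows 1.4
```

```bash
python3 -m creep '[{"jaw":-1,"xyz":[-3,35,0],"angular":[0,0,0.12]},{"jaw":-1,"xyz":[-5,62,0],"angular":[0,0,0.2]},{"jaw":-1,"xyz":[-7,76,0],"angular":[0,0,0.25]},{"jaw":-1,"xyz":[-7,81,0],"angular":[0,0,0.266]},{"jaw":-1,"xyz":[-7,81,0],"angular":[0,0,0.266]},{"jaw":-1,"xyz":[-7,81,0],"angular":[0,0,0.266]},{"jaw":-1,"xyz":[-7,81,0],"angular":[0,0,0.266]}]'
python3 held.py w15; python3 t.py 601 -50 45 0
```

```text
clock: 32.52
eef_pos: [601.3, -47.9, 189.3]
tool_rot: [-3.141, 0.0, 0.006]
force: [-0.4, 0.3, -0.3]
width: 48.8
gripper_force: 62.7
tcp [601.3 -47.9 189.3] [-3.141  0.     0.006] w 48.8
-60 -; -58 -; -56 -; -54 -; -52 -; -50 -17.0; -48 -13.0; -46 -; -44 -; -42 -; -40 -; -38 -13.0; -36 -12.0; -34 -12.0; -32 -12.0; -30 -12.0; -28 -12.0; -26 -12.0; -24 -12.0; -22 -12.0; -20 -12.0; -18 -12.0; -16 -12.0; -14 -12.0; -12 -12.0; -10 -12.0; -8 -12.0; -6 -12.0; -4 -12.0; -2 -12.0; 0 -12.0; 2 -12.0; 4 -12.0; 6 -12.0; 8 -12.0; 10 -12.0; 12 -12.0; 14 -12.0; 16 -12.0; 18 -12.0; 20 -12.0; 22 -12.0; 24 -12.0; 26 -12.0; 28 -12.0; 30 -12.0; 32 -12.0; 34 -14.0; 36 -22.0; 38 -; 40 -; 42 -; 44 -; 46 -; 48 -; 50 -; 52 -; 54 -; 56 -; 58 -; 60 -; 62 -; 64 -; 66 -; 68 -; 70 -; 72 -; 74 -; 76 -; 78 -; 
 teal [417. 285.] [403 274  29  24 603]
 pink [318. 292.] [  256   219   125   159 17329]at [601.3 -48.1 189.3] [-3.141  0.     0.006] t 32.6
[601.0, -50.0, 45.0, 0.0] xyz [-0.3, 1.9, 144.3] ang [-0.0, 0.0, 0.006] rows 2.3
```

View pics/w15.png

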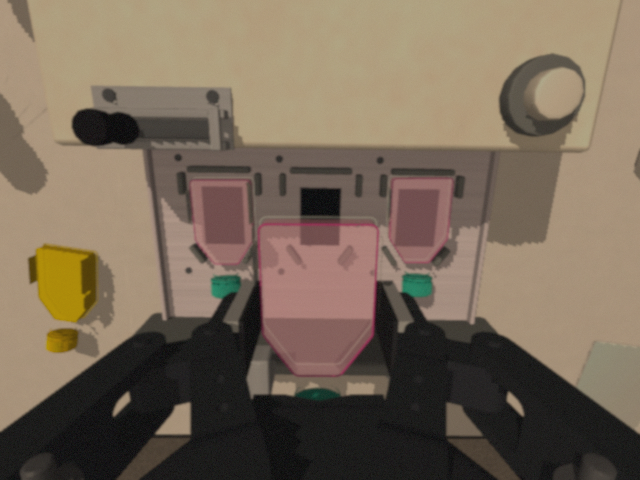

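```bash
python3 -m creep '[{"jaw":-1,"xyz":[0,1.3,45],"angular":[0,0,0.006]},{"jaw":-1,"xyz":[0,1.3,85],"angular":[0,0,0.006]},{"jaw":-1,"xyz":[0,1.3,117],"angular":[0,0,0.006]},{"jaw":-1,"xyz":[0,1.3,130],"angular":[0,0,0.006]},{"jaw":-1,"xyz":[0,1.3,136],"angular":[0,0,0.006]},{"jaw":-1,"xyz":[0,1.3,140],"angular":[0,0,0.006]},{"jaw":-1,"xyz":[0,1.3,142.5],"angular":[0,0,0.006]},{"jaw":-1,"xyz":[0,1.3,142.5],"angular":[0,0,0.006]}]'
```

```text
clock: 33.58
eef_pos: [601.6, -50.2, 47.3]
tool_rot: [-3.142, -0.001, -0.001]
force: [0.5, 0.2, -0.7]
width: 48.9
gripper_force: 62.7
```

```bash
python3 -m creep '[{"jaw":-1,"xyz":[0,-0.5,1],"angular":[0,0,0]},{"jaw":-1,"xyz":[0,-0.5,1.8],"angular":[0,0,0]},{"jaw":0.3,"xyz":[0,-0.5,1.8],"angular":[0,0,0]},{"jaw":0.42,"xyz":[0,-0.5,1.8],"angular":[0,0,0]},{"jaw":0.42,"xyz":[0,-0.5,1.8],"angular":[0,0,0]},{"jaw":0.42,"xyz":[0,-0.5,-20],"angular":[0,0,0]},{"jaw":0.42,"xyz":[0,-0.5,-60],"angular":[0,0,0]},{"jaw":0.5,"xyz":[0,-0.5,-110],"angular":[0,0,0]},{"jaw":1,"xyz":[-30,-0.5,-150],"angular":[0,0,0]},{"jaw":1,"xyz":[-90,-0.5,-170],"angular":[0,0,0]},{"jaw":1,"xyz":[-90,-0.5,-170],"angular":[0,0,0]}]'
python3 look.py w16 bolt_knob; python3 - <<'E'
from h import *
f=np.load("pics/w16.npz"); m=dict(viewer.camera_model("wrist")); m["T"]=f["T"]
P=cloud("wrist",f["d"],np.ones((480,640),bool),m)
for y in (32,-50,-131):
  for off in (-18,0,18):
    s=P[(abs(P[:,1]-y-off)<7)&(P[:,0]>500)&(P[:,0]<660)&(P[:,2]<100)]
    print(y+off,[(a,int(np.median(q[:,2]))) for a in range(530,655,8) for q in [s[(s[:,0]>=a)&(s[:,0]<a+8)]] if len(q)>10])
E
python3 t.py 450.7 -50 200 1.571
```

```text
clock: 34.95
eef_pos: [507.3, -50.0, 219.2]
tool_rot: [-3.138, 0.001, -0.005]
force: [0.6, 0.4, -0.5]
width: 85.4
gripper_force: 0.0
cam [[-0.01, -0.96, -0.27, 577.06], [-1.0, 0.0, 0.0, -51.02], [-0.0, 0.27, -0.96, 343.47]] 350.45552762224366
14 [(530, 22), (538, 22), (546, 22), (554, 22), (562, 23), (570, 32), (578, 33), (586, 33), (594, 33), (602, 33), (610, 33), (618, 33), (626, 33), (634, 28), (642, 31), (650, 22)]
32 [(530, 22), (538, 49), (546, 48), (554, 22), (562, 32), (570, 33), (578, 33), (586, 33), (594, 33), (602, 33), (610, 33), (618, 33), (626, 33), (634, 31), (642, 31), (650, 22)]
50 [(530, 22), (538, 22), (546, 22), (554, 22), (562, 23), (570, 32), (578, 33), (586, 33), (594, 33), (602, 33), (610, 33), (618, 33), (626, 33), (634, 24), (642, 31), (650, 22)]
-68 [(530, 22), (538, 22), (546, 22), (554, 22), (562, 23), (570, 32), (578, 32), (586, 33), (594, 33), (602, 33), (610, 33), (618, 33), (626, 33), (634, 30), (642, 31), (650, 22)]
-50 [(530, 22), (538, 49), (546, 49), (554, 23), (562, 32), (570, 33), (578, 33), (586, 33), (594, 33), (602, 33), (610, 33), (618, 33),
[... 225 characters left out ...]

-149 [(530, 22), (538, 22), (546, 23), (554, 22), (562, 26), (570, 32), (578, 33), (586, 33), (594, 33), (602, 33), (610, 33), (618, 33), (626, 33), (634, 32), (642, 31), (650, 22)]
-131 [(530, 22), (538, 47), (546, 49), (554, 42), (562, 23), (570, 33), (578, 33), (586, 33), (594, 33), (602, 33), (610, 33), (618, 33), (626, 33), (634, 32), (642, 31), (650, 22)]
-113 [(530, 22), (538, 22), (546, 22), (554, 22), (562, 23), (570, 31), (578, 32), (586, 32), (594, 33), (602, 33), (610, 33), (618, 33), (626, 33), (634, 32), (642, 31), (650, 22)]
at [511.7 -49.5 218.4] [-3.141e+00 -3.000e-03 -2.000e-03] t 35.0
[450.7, -50.0, 200.0, 1.571] xyz [-61.1, 0.6, 18.2] ang [0.001, -0.003, -1.573] rows 8.4
```

View pics/w16.png

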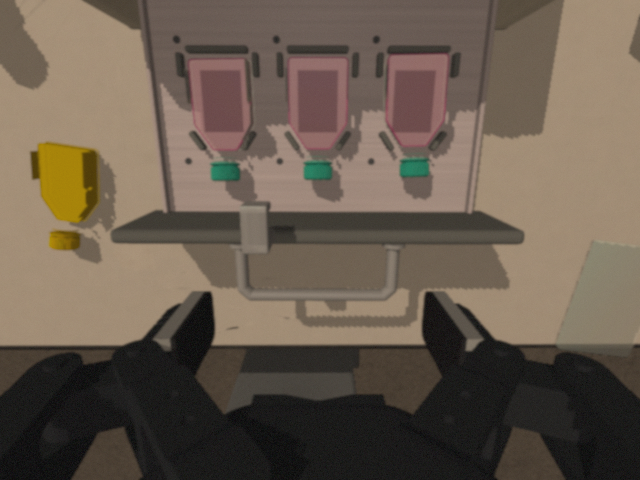

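```bash
python3 -m creep '[{"jaw":0.5,"xyz":[-60,0,18],"angular":[0,0,-1.573]},{"jaw":0,"xyz":[-60,0,18],"angular":[0,0,-1.573]},{"jaw":-0.1,"xyz":[-60,0,18],"angular":[0,0,-1.573]},{"jaw":-0.1,"xyz":[-60,0,18],"angular":[0,0,-1.573]},{"jaw":-0.1,"xyz":[-60,0,18],"angular":[0,0,-1.573]},{"jaw":-0.1,"xyz":[-60,0,18],"angular":[0,0,-1.573]},{"jaw":-0.1,"xyz":[-60,0,18],"angular":[0,0,-1.573]},{"jaw":-0.1,"xyz":[-60,0,18],"angular":[0,0,-1.573]},{"jaw":-0.1,"xyz":[-60,0,18],"angular":[0,0,-1.573]},{"jaw":-0.1,"xyz":[-60,0,18],"angular":[0,0,-1.573]},{"jaw":-0.1,"xyz":[-60,0,18],"angular":[0,0,-1.573]},{"jaw":-0.1,"xyz":[-60,0,18],"angular":[0,0,-1.573]}]'
python3 look.py w17 drawer_handle; python3 - <<'E'
from h import *
f=np.load("pics/w17.npz"); m=dict(viewer.camera_model("wrist")); m["T"]=f["T"]
P=cloud("wrist",f["d"],np.ones((480,640),bool),m)
s=P[(P[:,2]>70)&(P[:,2]<92)&(P[:,0]<475)&(P[:,0]>430)&(P[:,1]<-10)&(P[:,1]>-90)]
print(len(s),np.median(s,0))
E
python3 t.py 450.7 -51 82 1.571
```

```text
clock: 36.55
eef_pos: [451.6, -49.6, 198.8]
tool_rot: [-3.142, 0.0, 1.571]
force: [0.1, -0.4, -0.7]
width: 38.2
gripper_force: 0.0
cam [[1.0, -0.0, 0.0, 451.87], [-0.0, -0.96, -0.27, 19.57], [0.0, 0.27, -0.96, 323.06]] 350.45552762224366
drawer_handle 0.61 [476. 169.] box 309 639 0 393 med [584.6  -4.7  23.3] ray [560.3  -2.9  80. ]
1470 [450.73625931 -47.45613814  84.83844952]
at [451.4 -49.5 198.8] [-3.142  0.     1.571] t 36.6
[450.7, -51.0, 82.0, 1.571] xyz [-1.5, -0.7, 116.8] ang [-0.0, 0.0, 0.0] rows 1.9
```

```bash
python3 -m creep '[{"jaw":-0.1,"xyz":[-1.5,-0.7,45],"angular":[0,0,0]},{"jaw":-0.1,"xyz":[-1.5,-0.7,85],"angular":[0,0,0]},{"jaw":-0.1,"xyz":[-1.5,-0.7,110],"angular":[0,0,0]},{"jaw":-0.1,"xyz":[-1.5,-0.7,116],"angular":[0,0,0]},{"jaw":-0.1,"xyz":[-1.5,-0.7,116],"angular":[0,0,0]},{"jaw":-0.5,"xyz":[-1.5,-0.7,116],"angular":[0,0,0]},{"jaw":-0.7,"xyz":[-1.5,-0.7,116],"angular":[0,0,0]},{"jaw":-0.85,"xyz":[-1.5,-0.7,116],"angular":[0,0,0]},{"jaw":-1,"xyz":[-1.5,-0.7,116],"angular":[0,0,0]},{"jaw":-1,"xyz":[-1.5,-0.7,116],"angular":[0,0,0]}]'
python3 -m creep '[{"jaw":-1,"xyz":[0,2,0],"angular":[0,0,0]},{"jaw":-1,"xyz":[0,5,0],"angular":[0,0,0]},{"jaw":-1,"xyz":[0,10,0],"angular":[0,0,0]},{"jaw":-1,"xyz":[0,16,0],"angular":[0,0,0]},{"jaw":-1,"xyz":[0,23,0],"angular":[0,0,0]},{"jaw":-1,"xyz":[0,30,0],"angular":[0,0,0]},{"jaw":-1,"xyz":[0,37,0],"angular":[0,0,0]},{"jaw":-1,"xyz":[0,44,0],"angular":[0,0,0]},{"jaw":-1,"xyz":[0,51,0],"angular":[0,0,0]},{"jaw":-1,"xyz":[0,58,0],"angular":[0,0,0]},{"jaw":-1,"xyz":[0,65,0],"angular":[0,0,0]},{"jaw":-1,"xyz":[0,72,0],"angular":[0,0,0]}]'
```

```text
clock: 37.9
eef_pos: [451.1, -51.0, 83.8]
tool_rot: [3.14, -0.0, 1.572]
force: [-1.7, 0.7, 5.6]
width: 7.7
gripper_force: 58.6
clock: 39.4
eef_pos: [522.3, -51.5, 83.8]
tool_rot: [-3.141, 0.0, 1.571]
force: [-1.8, -0.8, 5.7]
width: 7.8
gripper_force: 58.6
```

```bash
python3 -m creep '[{"jaw":-1,"xyz":[0,7,0],"angular":[0,0,0]},{"jaw":-1,"xyz":[0,14,0],"angular":[0,0,0]},{"jaw":-1,"xyz":[0,21,0],"angular":[0,0,0]},{"jaw":-1,"xyz":[0,28,0],"angular":[0,0,0]},{"jaw":-1,"xyz":[0,35,0],"angular":[0,0,0]},{"jaw":-1,"xyz":[0,42,0],"angular":[0,0,0]},{"jaw":-1,"xyz":[0,49,0],"angular":[0,0,0]},{"jaw":-1,"xyz":[0,56,0],"angular":[0,0,0]},{"jaw":-1,"xyz":[0,63,0],"angular":[0,0,0]},{"jaw":-1,"xyz":[0,69,0],"angular":[0,0,0]},{"jaw":-1,"xyz":[0,74,0],"angular":[0,0,0]},{"jaw":-1,"xyz":[0,77,0],"angular":[0,0,0]}]'
python3 -m creep '[{"jaw":-1,"xyz":[0,2,0],"angular":[0,0,0]},{"jaw":-1,"xyz":[0,3.5,0],"angular":[0,0,0]},{"jaw":-1,"xyz":[0,4.5,0],"angular":[0,0,0]},{"jaw":-1,"xyz":[0,5.2,0],"angular":[0,0,0]},{"jaw":-1,"xyz":[0,5.7,0],"angular":[0,0,0]},{"jaw":-1,"xyz":[0,5.7,0],"angular":[0,0,0]}]'
```

```text
clock: 40.9
eef_pos: [599.7, -52.0, 83.8]
tool_rot: [3.141, 0.001, 1.571]
force: [-2.7, -1.9, 5.8]
width: 7.9
gripper_force: 58.7
clock: 41.65
eef_pos: [605.3, -52.1, 83.9]
tool_rot: [3.141, 0.001, 1.571]
force: [-0.8, -1.6, 6.0]
width: 7.7
gripper_force: 58.7
```

```bash
for i in 1 2; do python3 -m creep '[{"jaw":-1,"xyz":[0,0.5,0],"angular":[0,0,0]},{"jaw":-1,"xyz":[0,0.9,0],"angular":[0,0,0]},{"jaw":-1,"xyz":[0,0.9,0],"angular":[0,0,0]}]' | grep -E "eef|force"; done
```

```text
eef_pos: [605.8, -52.0, 83.8]
force: [-2.4, -1.9, 6.2]
gripper_force: 58.9
eef_pos: [605.9, -52.1, 83.8]
force: [-5.0, -1.6, 7.3]
gripper_force: 59.1
```

```bash
python3 -m creep '[{"jaw":-0.1,"xyz":[0,-0.5,0],"angular":[0,0,0]},{"jaw":-0.1,"xyz":[0,-0.5,0],"angular":[0,0,0]},{"jaw":-0.1,"xyz":[0,-0.5,0],"angular":[0,0,0]},{"jaw":-0.1,"xyz":[0,-0.5,-40],"angular":[0,0,0]},{"jaw":0,"xyz":[0,-0.5,-90],"angular":[0,0,0]},{"jaw":0,"xyz":[0,-0.5,-130],"angular":[0,0,0]},{"jaw":0,"xyz":[50,30,-130],"angular":[0,0,0]},{"jaw":0,"xyz":[95,58,-130],"angular":[0,0,0]},{"jaw":0,"xyz":[112,66,-130],"angular":[0,0,0]},{"jaw":0,"xyz":[112,66,-130],"angular":[0,0,0]},{"jaw":0,"xyz":[112,66,-130],"angular":[0,0,0]}]'
python3 look.py w18 bolt_knob start_top; python3 - <<'E'
from h import *
f=np.load("pics/w18.npz"); m=dict(viewer.camera_model("wrist")); m["T"]=f["T"]
P=cloud("wrist",f["d"],np.ones((480,640),bool),m)
s=P[(P[:,2]>137)&(P[:,2]<153)&(abs(P[:,0]-672)<25)&(abs(P[:,1]-60)<30)]; print(len(s),np.median(s,0) if len(s) else 0)
s=P[(P[:,2]>78)&(P[:,2]<92)&(P[:,0]<630)&(P[:,0]>590)&(P[:,1]<-10)&(P[:,1]>-90)]; print(len(s),np.median(s,0) if len(s) else 0)
E
python3 t.py 672.5 60 138 1.571
```

```text
clock: 43.78
eef_pos: [672.2, 58.5, 212.8]
tool_rot: [-3.141, 0.002, 1.569]
force: [0.9, -1.3, -0.2]
width: 42.6
gripper_force: 0.0
cam [[1.0, -0.0, -0.0, 672.78], [-0.0, -0.96, -0.28, 127.88], [-0.0, 0.28, -0.96, 336.94]] 350.45552762224366
bolt_knob 0.74 [319. 252.] box 306 333 204 306 med [673.3  60.6 115.5] ray [673.3  57.  130. ]
690 [673.79268301  59.34187489 144.96932953]
0 0
at [672.6  58.9 213.2] [-3.141e+00  1.000e-03  1.569e+00] t 43.9
[672.5, 60.0, 138.0, 1.571] xyz [1.2, -0.1, 75.2] ang [-0.0, 0.001, -0.002] rows 1.2
```

```bash
python3 -m creep '[{"jaw":0,"xyz":[1,0.5,35],"angular":[0,0,0]},{"jaw":0,"xyz":[1,0.5,65],"angular":[0,0,0]},{"jaw":0,"xyz":[1,0.5,75],"angular":[0,0,0]},{"jaw":0,"xyz":[1,0.5,75],"angular":[0,0,0]},{"jaw":-0.5,"xyz":[1,0.5,75],"angular":[0,0,0]},{"jaw":-0.7,"xyz":[1,0.5,75],"angular":[0,0,0]},{"jaw":-1,"xyz":[1,0.5,75],"angular":[0,0,0]},{"jaw":-1,"xyz":[1,0.5,75],"angular":[0,0,0]},{"jaw":-1,"xyz":[1,0.5,75],"angular":[0,0,0]}]'
python3 -m creep '[{"jaw":-1,"xyz":[-4,0,0],"angular":[0,0,0]},{"jaw":-1,"xyz":[-9,0,0],"angular":[0,0,0]},{"jaw":-1,"xyz":[-14,0,0],"angular":[0,0,0]},{"jaw":-1,"xyz":[-19,0,0],"angular":[0,0,0]},{"jaw":-1,"xyz":[-24,0,0],"angular":[0,0,0]},{"jaw":-1,"xyz":[-28,0,0],"angular":[0,0,0]},{"jaw":-1,"xyz":[-32,0,0],"angular":[0,0,0]},{"jaw":-1,"xyz":[-34,0,0],"angular":[0,0,0]},{"jaw":-1,"xyz":[-35,0,0],"angular":[0,0,0]},{"jaw":-1,"xyz":[-35,0,0],"angular":[0,0,0]}]'
```

```text
clock: 45.05
eef_pos: [673.6, 62.0, 139.6]
tool_rot: [3.141, -0.0, 1.572]
force: [-2.3, 0.1, 4.9]
width: 14.0
gripper_force: 58.4
clock: 46.3
eef_pos: [673.4, 28.1, 139.6]
tool_rot: [3.141, -0.002, 1.572]
force: [-3.8, 1.6, 6.6]
width: 13.8
gripper_force: 58.4
```

Push on until the stop resists.

```bash
for i in 1 2; do python3 -m creep '[{"jaw":-1,"xyz":[-1,0,0],"angular":[0,0,0]},{"jaw":-1,"xyz":[-1.5,0,0],"angular":[0,0,0]},{"jaw":-1,"xyz":[-1.5,0,0],"angular":[0,0,0]}]' | grep -E "eef|force"; done
```

```text
eef_pos: [673.4, 26.8, 139.6]
force: [-3.4, 1.4, 5.9]
gripper_force: 58.4
eef_pos: [673.4, 25.8, 139.6]
force: [-3.7, 3.5, 6.6]
gripper_force: 58.4
```

```bash
for i in 1 2; do python3 -m creep '[{"jaw":-1,"xyz":[-1,0,0],"angular":[0,0,0]},{"jaw":-1,"xyz":[-1.5,0,0],"angular":[0,0,0]},{"jaw":-1,"xyz":[-1.5,0,0],"angular":[0,0,0]}]' | grep -E "eef|force"; done
```

```text
eef_pos: [673.4, 25.8, 139.6]
force: [-3.6, 4.2, 8.1]
gripper_force: 58.5
eef_pos: [673.4, 25.7, 139.6]
force: [-3.4, 6.3, 7.5]
gripper_force: 58.5
```

```bash
python3 -m creep '[{"jaw":0,"xyz":[3,0,0],"angular":[0,0,0]},{"jaw":0,"xyz":[3,0,0],"angular":[0,0,0]},{"jaw":0,"xyz":[3,0,0],"angular":[0,0,0]},{"jaw":0,"xyz":[3,0,-40],"angular":[0,0,0]},{"jaw":-0.5,"xyz":[3,0,-75],"angular":[0,0,0]},{"jaw":-1,"xyz":[-50,5,-75],"angular":[0,0,0]},{"jaw":-1,"xyz":[-110,10,-75],"angular":[0,0,0]},{"jaw":-1,"xyz":[-160,15,-75],"angular":[0,0,0]},{"jaw":-1,"xyz":[-187,18,-75],"angular":[0,0,0]},{"jaw":-1,"xyz":[-187,18,-75],"angular":[0,0,0]},{"jaw":-1,"xyz":[-187,18,-75],"angular":[0,0,0]}]'
python3 look.py w19 start_top bolt_knob; python3 - <<'E'
from h import *
f=np.load("pics/w19.npz"); m=dict(viewer.camera_model("wrist")); m["T"]=f["T"]
P=cloud("wrist",f["d"],np.ones((480,640),bool),m)
s=P[(P[:,2]>137)&(P[:,2]<153)&(abs(P[:,0]-672)<25)&(abs(P[:,1]-30)<40)]; print("knob",len(s),np.median(s,0) if len(s) else 0)
s=P[(P[:,2]>113)&(P[:,2]<125)&(abs(P[:,0]-691)<30)&(abs(P[:,1]+164)<30)]; print("start",len(s),np.median(s,0) if len(s) else 0)
E
python3 t.py 691 -164.5 140 1.571
```

```text
clock: 49.18
eef_pos: [691.8, -164.4, 212.5]
tool_rot: [-3.141, -0.001, 1.573]
force: [-0.4, 0.4, -0.3]
width: -0.2
gripper_force: 0.0
cam [[1.0, 0.0, 0.0, 692.02], [0.0, -0.96, -0.27, -95.48], [0.0, 0.27, -0.96, 336.9]] 350.45552762224366
start_top 0.59 [316. 251.] box 298 337 232 272 med [ 691.6 -168.3  122.3] ray [ 690.8 -168.8  118. ]
start_top 0.2 [444. 143.] box 176 639 0 297 med [ 774.7 -100.5  100.9] ray [768.4 -99.7 118. ]
bolt_knob 0.54 [287.   4.] box 276 294 0 11 med [673.7 -25.4 113.1] ray [676.1 -30.2 130. ]
knob 0 0
start 1624 [ 692.25809803 -167.96278139  121.98580829]
at [ 692.  -163.6  212.8] [-3.142e+00 -1.000e-03  1.574e+00] t 49.3
[691.0, -164.5, 140.0, 1.571] xyz [-1.0, -1.0, 72.8] ang [-0.0, -0.001, 0.003] rows 1.2
```

```bash
python3 -m creep '[{"jaw":-1,"xyz":[-3,-0.5,40],"angular":[0,0,0]},{"jaw":-1,"xyz":[-3,-0.5,62],"angular":[0,0,0]},{"jaw":-1,"xyz":[-3,-0.5,68],"angular":[0,0,0]},{"jaw":-1,"xyz":[-3,-0.5,72],"angular":[0,0,0]},{"jaw":-1,"xyz":[-3,-0.5,75],"angular":[0,0,0]},{"jaw":-1,"xyz":[-3,-0.5,77],"angular":[0,0,0]},{"jaw":-1,"xyz":[-3,-0.5,79],"angular":[0,0,0]},{"jaw":-1,"xyz":[-3,-0.5,80],"angular":[0,0,0]},{"jaw":-1,"xyz":[-3,-0.5,80],"angular":[0,0,0]}]'
```

```text
clock: 50.45
eef_pos: [692.0, -168.4, 135.1]
tool_rot: [3.14, -0.001, 1.572]
force: [-2.8, 2.6, 10.5]
width: 0.1
gripper_force: 5.7
```

```bash
for i in 1 2 3; do python3 -m creep '[{"jaw":-1,"xyz":[0,0,1],"angular":[0,0,0]},{"jaw":-1,"xyz":[0,0,2],"angular":[0,0,0]},{"jaw":-1,"xyz":[0,0,2],"angular":[0,0,0]}]' | grep -E "eef|^force"; done
```

```text
eef_pos: [692.0, -168.4, 134.9]
force: [-6.4, 3.1, 20.7]
eef_pos: [692.1, -168.5, 134.7]
force: [-9.9, 6.1, 28.8]
eef_pos: [692.1, -168.4, 134.5]
force: [-12.0, 6.6, 39.2]
```

```bash
python3 -m creep '[{"jaw":-1,"xyz":[0,0,-3],"angular":[0,0,0]},{"jaw":-1,"xyz":[0,0,-5.5],"angular":[0,0,0]},{"jaw":-1,"xyz":[0,0,-5.5],"angular":[0,0,0]},{"jaw":-1,"xyz":[0,0,-5.5],"angular":[0,0,0]}]' | grep -E "eef|^force"; for i in 1 2 3 4 5 6; do python3 -m creep '[{"jaw":-1,"xyz":[0,0,-1.5],"angular":[0,0,0]},{"jaw":-1,"xyz":[0,0,-1.5],"angular":[0,0,0]},{"jaw":-1,"xyz":[0,0,-1.5],"angular":[0,0,0]}]' | grep -E "eef|^force"; done
```

```text
eef_pos: [692.0, -168.4, 135.0]
force: [-3.9, 3.1, 14.0]
eef_pos: [692.0, -168.4, 135.1]
force: [-1.5, 2.4, 7.8]
eef_pos: [691.9, -168.4, 135.7]
force: [0.3, 3.2, 4.3]
eef_pos: [691.6, -168.9, 136.9]
force: [1.8, 2.4, 3.4]
eef_pos: [691.1, -169.3, 138.3]
force: [2.9, 0.8, 3.1]
eef_pos: [691.1, -169.3, 139.8]
force: [1.9, 0.2, 2.0]
eef_pos: [690.6, -169.0, 141.1]
force: [0.4, -0.7, 0.5]
```

```bash
python3 -m creep '[{"jaw":-1,"xyz":[0,0,-40],"angular":[0,0,0]},{"jaw":-1,"xyz":[20,-10,-90],"angular":[0,0,0]},{"jaw":-1,"xyz":[70,-40,-130],"angular":[0,0,0]},{"jaw":-1,"xyz":[120,-80,-150],"angular":[0,0,0]},{"jaw":-1,"xyz":[170,-90,-150],"angular":[0,0,0]},{"jaw":-1,"xyz":[180,-90,-150],"angular":[0,0,0]},{"jaw":-1,"xyz":[180,-90,-150],"angular":[0,0,0]}]'
python3 look.py w20; python3 - <<'E'
from h import *
f=np.load("pics/w20.npz"); m=dict(viewer.camera_model("wrist")); m["T"]=f["T"]
P=cloud("wrist",f["d"],np.ones((480,640),bool),m)
s=P[(P[:,2]>137)&(P[:,2]<153)&(abs(P[:,0]-672)<25)&(abs(P[:,1]-40)<50)]; print("knob",len(s),np.median(s,0) if len(s) else 0)
s=P[(P[:,2]>78)&(P[:,2]<92)&(P[:,0]<635)&(P[:,0]>580)&(P[:,1]<-10)&(P[:,1]>-90)]; print("handle",len(s),np.median(s,0) if len(s) else 0)
E
```

```text
clock: 55.2
eef_pos: [600.8, 11.9, 291.1]
tool_rot: [-3.141, 0.0, 1.574]
force: [0.3, 0.5, -0.1]
width: 0.3
gripper_force: 0.0
cam [[1.0, 0.0, 0.0, 601.0], [0.0, -0.96, -0.27, 81.07], [0.0, 0.27, -0.96, 415.35]] 350.45552762224366
knob 394 [672.40087902  22.74978902 145.01908387]
handle 458 [606.20367021 -33.73536085  84.76728729]
```

```bash
python3 -c "
from cell import ctrl
print(ctrl.finish_job())"
```

```text
the job is handed in; nothing more can be done
None
```

All three flasks are seated flat in their own nests, caps toward the drawer's face. The drawer is fully home and bolted, and the start button was pressed fully down before I handed the job in at about 55 s.

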